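Pack the clothes-care box and wedge its sliding lid shut

ROBOT

A 6-joint arm with a two-finger parallel gripper is mounted at the origin on the work surface. World frame = base frame: x ahead of the robot, y to its left, z up, the work surface at z = 0. Lengths are in m, angles in rad, forces in N, time in s.
With the tool pointing down it reaches from about 0.35 to 0.85 m from the base axis. Payload 8.1 kg.
Tool frame: the origin (TCP) lies between the finger pads; the fingertips stand 14 mm ahead of it and the grasp point (between the pads) lies 5 mm behind it; z points along the fingers, y is the direction in which the jaws open and shut (so a half turn about z gives the same grasp; the last joint's range is limited). The gripper opens to 93 mm and grips with 3 to 60 N. Pads are 15 mm wide; open, the fingers measure 128 mm over their backs; the gripper's body (75 mm by 188 mm) begins 65 mm behind the grasp point.
Start: joints at [-1.256, 0.13, 1.488, -0, 1.523, -0.085], TCP at [0.234, -0.553, 0.233] pointing down, gripper open.
Joint ranges: [-2.96, 2.96], [-0.89, 2.26], [0.02, 2.5], [-1.34, 4.48], [0, 2.73], [-2.66, 2.66]. Speed limits (rad/s): [2.39, 2.39, 2.79, 3.14, 3.14, 3.14].

INTERFACE

Orientations are given as a rotation vector (axis times angle).
In Python, from plant import robot gives the robot as it stands.
- The arm moves only by the tool step_arm, never from a script. Its argument "targets" is a list of rows, each an object of numbers: "tx", "ty", "tz": the shift along the tool's x, y, z in mm; "ax", "ay", "az": the turn, a rotation vector about the tool's x, y, z in rad; "grip": the closure in counts, from 0 (fully open) to 255 (shut). In form: [{"tx": .., "ty": .., "tz": .., "ax": .., "ay": .., "az": .., "grip": ..}, ...]. A call has 1 to 20 rows; each row shifts and turns the commanded pose from where the row before left it, along the tool's axes as they then stand; what a row does not reach is not made up. A row lasts 1/10 s, in which the tool goes at most 50 mm and 8.59 degrees, less where a joint would pass 70% of its speed; a pose out of reach is approached as far as the arm can. A call with a gripper value outside its range is refused whole. The fingers move at their own pace and stop on an object; "squeeze" is the grip in N (left out, the last holds). Time passes only in rows, so rows that do not move let the fingers close. It gives the time, the measured TCP pose, the force and the opening at its end, in the units of the state.
- robot.read_state(): the state, without advancing time (a new reading comes with each control period).
- robot.read_camera(name): name is "side" or "top"; returns a dict with "frame" (480x640x3 uint8, blue, green, red), "fx", "fy", "cx", "cy" (pixels), "R" (3x3) and "t" (3): a world point X has camera coordinates R X + t. Camera axes: x right, y down, z forward; pixel columns grow to the right and rows downward; lengths in m; the calibration is good to about 2 mm. A picture is of the moment at which its call begins. There is no depth.
- robot.close_job(): hands the job in, once; it reports no verdict.
The state is a dict: "t": time; "q": joint angles; "dq": joint speeds; "joint_torque": joint torques, N m; "tool_pos": TCP position; "orientation": TCP orientation; "force": force on the tool from outside, world axes, zero at the start; "wrist_torque": the same for the moment, N m; "opening": finger opening in m.
Only numpy, scipy, OpenCV 4.12 (cv2) and the standard library are available. Lean on these libraries where they do the work, as an engineer would, in place of code of your own. Each camera call takes 0.05 s, during which the arm holds its last target.

TASK

Pack the wooden clothes-care box on the closet counter and shut it: inside it, tap the three loose cedar panels into a square stack tight against the long wall they lie nearest, so that the clothes brush can be laid flat beside them on the box floor, bristles down. Then slide the tapered lid into its dovetailed runners from the low end of the box, narrow end first, and push it firmly until it wedges tight, flush with that end. Leave the spray bottle, lint roller, polish tin and wire hanger as they are.

Things in the scene. Friction and masses are not known exactly. Their poses are not given: they have to be found in the camera images.
- care_box: Open beech box, fixed to the counter, 174 mm long (x), 170 wide (y), 66 high. Origin: centre of its underside, z up. The +x end wall is the low end (54 mm high, outer face at x = 87 mm); the -x end wall and the runners along both long sides are 66 mm high. Rectangular cavity: x -78 to +78, y -60 to +60 mm, floor at z = 6 mm. Ledges for the lid at z = 54 mm.
- box_mouth (a point): Centre of the low end's outer top edge, where the lid slides in towards the box's -x; box x = 87, y = 0, z = 54 mm; axes as the box. Runner flanks lean in 20 degrees over the lid and converge 4.5 degrees a side: gap between them at ledge level 156 mm here, 131 mm at the far end; at their top 9 mm less. So the lid can be lowered straight onto the ledges 80 mm or more short of home.
- lid_batten (a point): Centre of the pull batten on the loose lid (0.3 kg), its grasp. Batten 16 mm thick (x), 70 long (y), 22 high, across the top of the lid; this point is 11 mm above the lid's top face, 21 above its underside. +x points to the wide end (60.5 mm away; narrow end 100.5 mm towards -x). Lid starts flat on the counter, batten up. Home: axes as the box, at box x = 26.5, y = 0, z = 75 mm.
- lid_wide_end (a point): Middle of the lid's wide end face, half-way up its 10 mm thickness; axes as the batten's. Lid 161 mm long, underside 156 mm wide at this end, 131 mm at the other, long edges bevelled (top 7 mm narrower). Home, this face is flush with the low end of the box. The flanks bind about 1 mm before that, hard: 10 to 20 N along the box then wedges it by less than 1 mm more and it stays tight.
- brush_grip (a point): Centre of the raised grip of the loose clothes brush, half-way up the grip, 35 mm above the bristles' underside. Brush 132 mm long (x), 40 wide (y), 44 high: bristle block 18 mm, back 8 mm, on it the grip, 92 long, 24 wide, 18 high. Starts standing on its bristles on the counter, z up; both ends alike; about 0.16 kg. On the box floor this point is at box z = 41 mm.
- panel1_mid (a point): Centre of the lowest of three like cedar panels lying flat on one another in the box, each 140 mm long (its x), 50 mm wide (y), 7 mm thick, about 35 g. They start pushed out of line across the box and a little turned, nearer its +y wall. Squared up against that wall their centres are at box y = +35 mm.
- panel2_mid (a point): Centre of the middle cedar panel, same size, lying on the lowest.
- panel3_mid (a point): Centre of the top cedar panel, same size, lying on the middle one; its upper face is 27 mm above the box's underside.
- spray_bottle: White spray bottle standing on the counter, body 66 mm across, 182 mm high with its grey trigger head. Origin: centre of its underside. Leave it.
- lint_roller: Lint roller lying on the counter, about 220 mm long (x from -110 to +109 mm), 50 mm wide, 50 mm high. Leave it.
- polish_tin: Flat round metal tin, 76 mm across, 30 mm high. Origin: centre of its underside. Leave it.
- wire_hanger: Wire clothes hanger lying flat on the counter, 400 mm wide (x), 218 mm from its bottom bar (at y = -108 mm) to the top of its hook (+y), 6 mm thick. Origin: middle of the hanger. Leave it.
There are look-alikes about, which are no part of the job. What is shaped like the part that bears lid_batten but turquoise is not meant.

How it is judged:
On the way, in this order (a step that is already met when the one before it is completed fails the run):
1. the three panels are squared against the long wall they lie nearest (edges within 4 mm of it) (y of each of panel1_mid, panel2_mid, panel3_mid in the frame of care_box above 0.031 m and z of panel1_mid in the frame of care_box below 0.0125 m and angle between the x axis of each of panel1_mid, panel2_mid, panel3_mid and the x axis of care_box, either way round below 0.05 rad and z of panel2_mid in the frame of care_box below 0.0195 m and z of panel3_mid in the frame of care_box below 0.0265 m), for 0.2 s.
2. the brush stands flat on the box floor beside the squared panels, let go (x of brush_grip in the frame of care_box between -0.014 and 0.014 m and y of brush_grip in the frame of care_box below -0.006 m and z of brush_grip in the frame of care_box between 0.038 and 0.044 m and angle between brush_grip's own z axis and vertical below 0.08 rad and angle between the x axis of brush_grip and the x axis of care_box, either way round below 0.25 rad and y of each of panel1_mid, panel2_mid, panel3_mid in the frame of care_box above 0.03 m and z of panel1_mid in the frame of care_box below 0.0125 m and angle between the x axis of each of panel1_mid, panel2_mid, panel3_mid and the x axis of care_box, either way round below 0.06 rad and z of panel2_mid in the frame of care_box below 0.0195 m and z of panel3_mid in the frame of care_box below 0.0265 m and contact force between the fingers and brush below 0.1 N), for 0.2 s.
At the end, for the whole second after the job is handed in: Lid wedged home: wide end flush with the low end of the box (2.5 mm proud to 4 mm sunk), straight, at rest, still pressing on the runners (over 10 N). Under it the three panels are square against the long wall (within 5 mm) and the brush stands flat on the floor beside them, bristles down (x of lid_batten in the frame of care_box between 0.0225 and 0.029 m and y of lid_batten in the frame of care_box between -0.003 and 0.003 m and z of lid_batten in the frame of care_box between 0.072 and 0.077 m and angle between the x axis of lid_batten and the x axis of care_box, either way round below 0.03 rad and angle between lid_batten's own z axis and vertical below 0.03 rad and x of brush_grip in the frame of care_box between -0.014 and 0.014 m and y of brush_grip in the frame of care_box below -0.006 m and z of brush_grip in the frame of care_box between 0.038 and 0.044 m and angle between brush_grip's own z axis and vertical below 0.08 rad and angle between the x axis of brush_grip and the x axis of care_box, either way round below 0.25 rad and y of each of panel1_mid, panel2_mid, panel3_mid in the frame of care_box above 0.03 m and z of panel1_mid in the frame of care_box below 0.0125 m and angle between the x axis of each of panel1_mid, panel2_mid, panel3_mid and the x axis of care_box, either way round below 0.06 rad and z of panel2_mid in the frame of care_box below 0.0195 m and z of panel3_mid in the frame of care_box below 0.0265 m and linear speed of lid below 0.01 m/s and contact force between lid and care_box above 10 N); the robot touches nothing.
It fails at once if a bystander is shifted by more than 25 mm or tipped (distance of any of spray_bottle, lint_roller, polish_tin, wire_hanger from where it was at the start of the episode above 0.025 m or angle between spray_bottle's own z axis and vertical above 0.5 rad).
It also fails if it takes over 72 s, if anything falls off the work surface, if the arm or the gripper's body presses on something with over 40 N, if the wrist force passes 120 N, or if a joint passes its speed limit or range.

## Working session

There is one attempt and no reset: what is moved stays moved. The work goes in short steps, Python scripts to look and compute and a tool call to move; the robot and the scene stay as the last step left them, time stands still between calls to the robot, and variables do not carry over. Pictures are saved under pics/ and viewed, and the job is handed in when it is done.

Besides the shell and the picture viewer there is one more tool, called after "Call:" in YAML: its name, and indented under it one key for each argument. step_arm: Moves the arm, as the interface text tells. Its arguments: {"type":"object","properties":{"targets":{"type":"array"},"squeeze":{"type":"number"}},"required":["targets"]}

```bash
ls; mkdir -p pics; cat > h.py <<'E'
import numpy as np, cv2, json
from plant import robot
def cam(n,save=None):
    c=robot.read_camera(n)
    for k in("R","t"): c[k]=np.array(c[k])
    if save: cv2.imwrite("pics/"+save,c["frame"])
    return c
def ray(c,u,v):
    d=c["R"].T@np.array([(u-c["cx"])/c["fx"],(v-c["cy"])/c["fy"],1.]);o=-c["R"].T@c["t"]
    return o,d
def onz(c,u,v,z):
    o,d=ray(c,u,v);return o+d*(z-o[2])/d[2]
def proj(c,X):
    p=c["R"]@np.array(X)+c["t"];return np.array([c["fx"]*p[0]/p[2]+c["cx"],c["fy"]*p[1]/p[2]+c["cy"]])
E
python3 - <<'E'
from h import *
for n in("top","side"):
    c=cam(n,n+"0.png");print(n,c["fx"],c["cx"],c["cy"],c["R"].round(3).tolist(),(-c["R"].T@c["t"]).round(3))
print(robot.read_state())
E
```

```text
pics
top 593.6699837215191 319.11480394466264 247.63581104516808 [[0.015, -1.0, 0.01], [-0.991, -0.016, -0.13], [0.13, -0.008, -0.992]] [0.288 0.082 1.543]
side 518.823860095118 327.05202311327565 245.50664274488176 [[-0.815, -0.579, -0.002], [-0.301, 0.427, -0.852], [0.495, -0.694, -0.523]] [-0.281  1.156  0.856]
{'t': 0.1, 'q': array([-1.25639927e+00,  1.31085401e-01,  1.48915674e+00,  2.18613231e-05,
        1.52301184e+00, -8.54339150e-02]), 'dq': array([ 0.00111051, -0.00110204, -0.00282793, -0.00151675,  0.00126871,
        0.00051313]), 'joint_torque': array([ 1.75919788e-03, -5.61343074e+01, -4.93094623e+01,  7.71756750e-02,
        2.91418796e-02, -8.46135254e-05]), 'tool_pos': array([ 0.2334151 , -0.55220582,  0.23169997]), 'orientation': array([-3.07740299e+00, -6.23547995e-01,  2.63886803e-04]), 'force': array([ 0.10390384, -0.27823262, -0.46802663]), 'wrist_torque': array([-0.02186225,  0.02808186,  0.04522494]), 'opening': 0.09314960554969116}
```

View pics/top0.png

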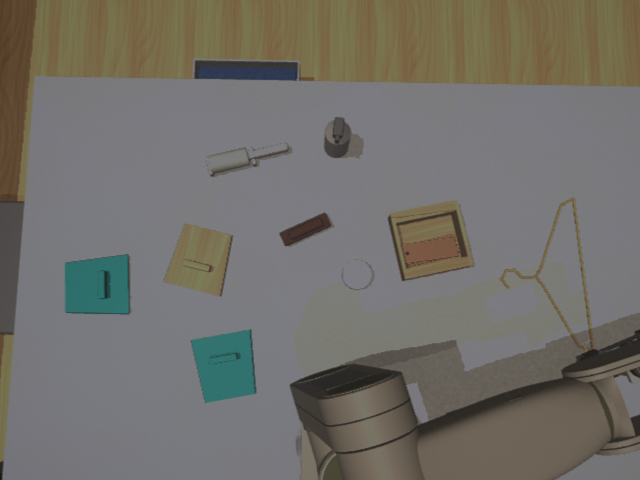

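View pics/side0.png

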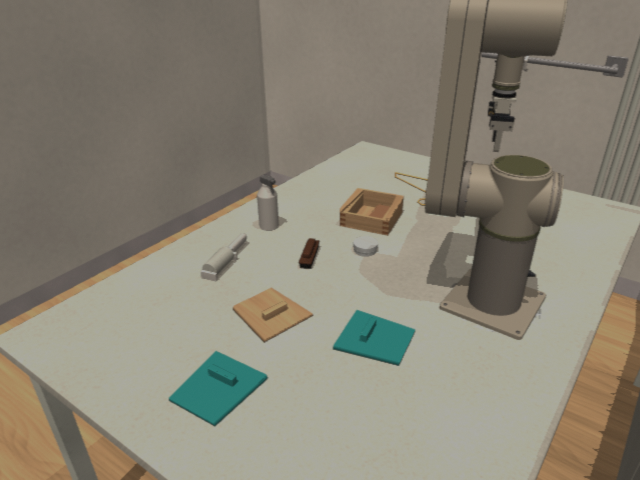

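The wooden lid candidate is at top-view (198,262). The look-alikes at (98,284) and (225,365) are both turquoise and so excluded. I'll enlarge to confirm.

```bash
python3 - <<'E'
import cv2,numpy as np
f=cv2.imread("pics/top0.png")
a=cv2.resize(f[190:290,380:480],None,fx=6,fy=6,interpolation=3)
cv2.imwrite("pics/box0.png",a)
b=cv2.resize(f[200:310,150:340],None,fx=4,fy=4,interpolation=3)
cv2.imwrite("pics/lid0.png",b)
g=cv2.imread("pics/side0.png")
cv2.imwrite("pics/sbox0.png",cv2.resize(g[170:280,290:430],None,fx=5,fy=5,interpolation=3))
E
```

```text
(no output)
```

View pics/box0.png

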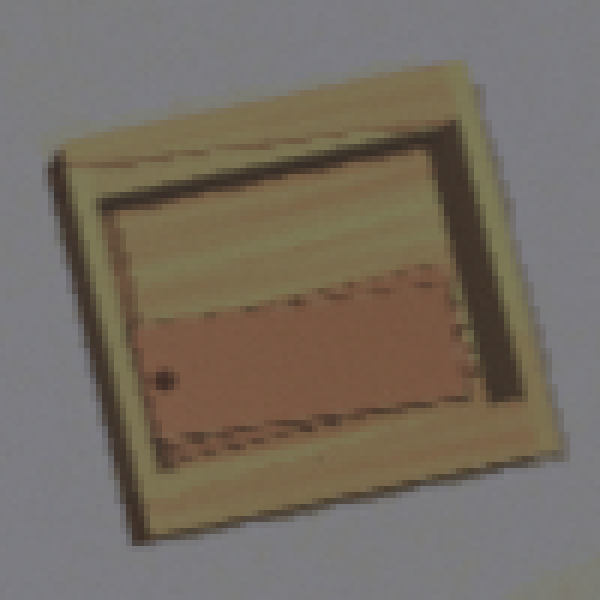

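View pics/lid0.png

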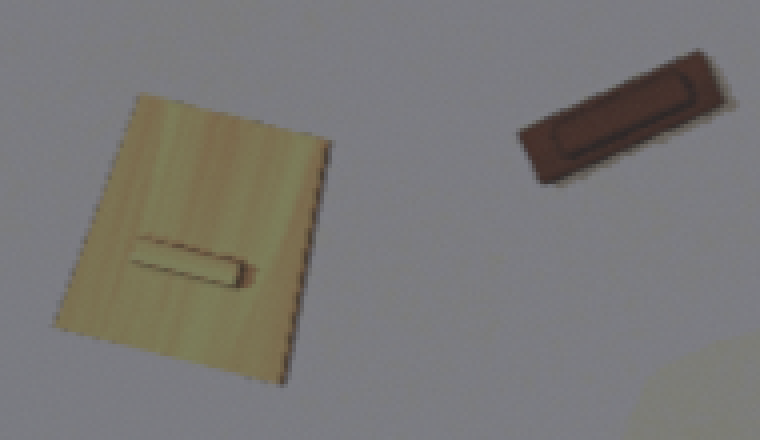

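View pics/sbox0.png

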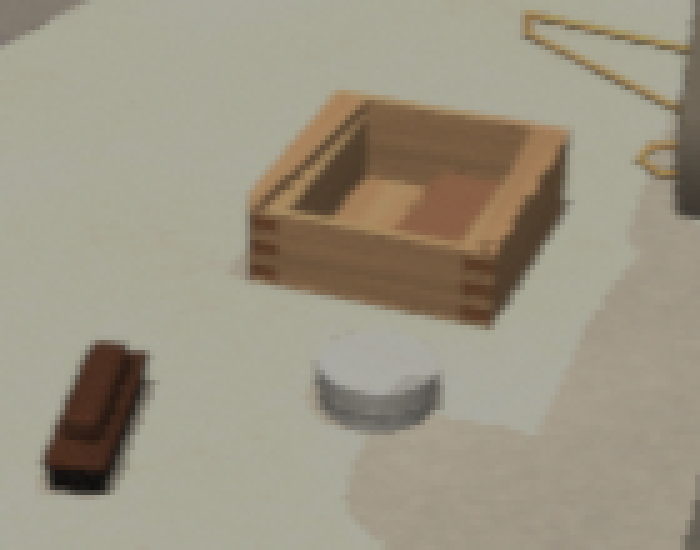

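The enlarged crop confirms the wooden trapezoid with batten at top (198,262) as the lid; its narrow end is up and its wide end down-left. The brush is at (305,229). The box's low end faces image left, about world +y, and the panels are at the bottom. Next I'll fit the edges.

```bash
cat >> h.py <<'E'
def fitline(img,p,q,w=4,n=40,sgn=0):
    """subpixel line near segment p-q: strongest gradient along normal"""
    p=np.array(p,float);q=np.array(q,float);d=(q-p)/np.linalg.norm(q-p);nn=np.array([-d[1],d[0]])
    s=np.arange(-w,w+.01,.25);P=[]
    f=cv2.GaussianBlur(img,(0,0),.7).astype(np.float32)
    for a in np.linspace(.08,.92,n):
        c=p+(q-p)*a;pts=c+s[:,None]*nn
        v=cv2.remap(f,pts[:,0].astype(np.float32)[None],pts[:,1].astype(np.float32)[None],1)[0]
        g=np.gradient(v.reshape(len(s),-1).astype(float),axis=0)
        g=g.sum(1)*sgn if sgn else np.abs(g).sum(1)
        g=np.clip(g,0,None);k=g.argmax();lo,hi=max(0,k-3),k+4
        P.append(c+nn*(g[lo:hi]*s[lo:hi]).sum()/max(1e-9,g[lo:hi].sum()))
    vx,vy,x,y=cv2.fitLine(np.array(P,np.float32),cv2.DIST_HUBER,0,.01,.01).ravel()
    r=np.abs((np.array(P)-[x,y])@[-vy,vx])
    return np.array([x,y]),np.array([vx,vy]),np.median(r)
def inter(a,b):
    M=np.array([a[1],-b[1]]).T;t=np.linalg.solve(M,b[0]-a[0]);return a[0]+a[1]*t[0]
def quad(img,C,**k):
    L=[fitline(img,C[i],C[(i+1)%4],**k) for i in range(4)]
    return [inter(L[i-1],L[i]) for i in range(4)],[l[2] for l in L]
E
cat > m0.py <<'E'
from h import *
c=cam("top");f=c["frame"]
o=np.array([380,190])
C=[np.array(x)/6+o-.4 for x in [(55,150),(467,65),(563,455),(135,535)]]
P,r=quad(f,C,w=2.5);print(np.array(P).round(2).tolist(),np.round(r,2))
W=np.array([onz(c,*p,.066) for p in P]);print("box top",W.round(4).tolist())
print("len",[round(np.linalg.norm(W[i]-W[(i+1)%4])*1000,1) for i in range(4)], "mean",W.mean(0))
for i in range(4):
    d=W[(i+1)%4]-W[i];print(np.degrees(np.arctan2(d[1],d[0])).round(2))
o=np.array([150,200])
print("LID")
C=[np.array(x)/4+o-.4 for x in [(138,93),(330,140),(285,385),(55,326)]]
P,r=quad(f,C,w=2.5);print(np.array(P).round(2).tolist(),np.round(r,2))
W=np.array([onz(c,*p,.010) for p in P]);print(W.round(4).tolist())
print("len",[round(np.linalg.norm(W[i]-W[(i+1)%4])*1000,1) for i in range(4)])
for i in range(4):
    d=W[(i+1)%4]-W[i];print(np.degrees(np.arctan2(d[1],d[0])).round(2))
print("BATTEN")
C=[np.array(x)/4+o-.4 for x in [(140,238),(243,260),(239,287),(132,263)]]
P,r=quad(f,C,w=1.7);print(np.array(P).round(2).tolist(),np.round(r,2))
W=np.array([onz(c,*p,.032) for p in P]);print(W.round(4).tolist(),W.mean(0))
print("len",[round(np.linalg.norm(W[i]-W[(i+1)%4])*1000,1) for i in range(4)])
print("BRUSH back")
C=[np.array(x)/4+o-.4 for x in [(520,132),(700,50),(725,102),(547,184)]]
P,r=quad(f,C,w=2);print(np.array(P).round(2).tolist(),np.round(r,2))
W=np.array([onz(c,*p,.026) for p in P]);print(W.round(4).tolist(),W.mean(0))
print("len",[round(np.linalg.norm(W[i]-W[(i+1)%4])*1000,1) for i in range(4)])
for i in range(4):
    d=W[(i+1)%4]-W[i];print(np.degrees(np.arctan2(d[1],d[0])).round(2))
E
python3 m0.py
```

```text
[[386.3800048828125, 213.80999755859375], [458.19000244140625, 198.6999969482422], [474.6099853515625, 265.92999267578125], [401.6600036621094, 281.1600036621094]] [0.17 0.67 0.12 0.12]
box top [[0.5698, -0.0993, 0.066], [0.6119, -0.282, 0.066], [0.4408, -0.3205, 0.066], [0.3998, -0.1374, 0.066]]
len [np.float64(187.5), np.float64(175.4), np.float64(187.7), np.float64(174.3)] mean [ 0.50558525 -0.20979629  0.066     ]
-77.03
-167.31
102.63
12.64
LID
[[184.22000122070312, 222.33999633789062], [233.0800018310547, 234.6999969482422], [221.2899932861328, 296.1400146484375], [162.33999633789062, 281.3800048828125]] [0.18 0.09 0.16 0.21]
[[0.5492, 0.4226, 0.01], [0.5186, 0.294, 0.01], [0.3583, 0.319, 0.01], [0.394, 0.472, 0.01]]
len [np.float64(132.1), np.float64(162.2), np.float64(157.2), np.float64(162.9)]
-103.39
171.15
76.89
-17.68
BATTEN
[[183.6999969482422, 260.05999755859375], [209.8699951171875, 263.95001220703125], [208.22999572753906, 270.5799865722656], [182.97000122070312, 264.260009765625]] [0.52 0.1  0.12 0.13]
[[0.4478, 0.4147, 0.032], [0.4388, 0.3476, 0.032], [0.4218, 0.3511, 0.032], [0.4369, 0.4161, 0.032]] [0.43632214 0.38238027 0.032     ]
len [np.float64(67.7), np.float64(17.4), np.float64(66.7), np.float64(10.9)]
BRUSH back
[[278.5199890136719, 232.47999572753906], [325.1300048828125, 211.33999633789062], [331.8900146484375, 225.77999877929688], [285.30999755859375, 246.77000427246094]] [0.19 0.18 0.17 0.08]
[[0.5238, 0.1748, 0.026], [0.5814, 0.0551, 0.026], [0.5437, 0.0371, 0.026], [0.4869, 0.1564, 0.026]] [0.5339409  0.10586558 0.026     ]
len [np.float64(132.8), np.float64(41.8), np.float64(132.1), np.float64(41.3)]
-64.33
-154.46
115.43
26.44
```

```bash
python3 - <<'E'
from h import *
f=cv2.imread("pics/top0.png")
a=cv2.convertScaleAbs(cv2.resize(f[192:290,380:484],None,fx=7.5,fy=6,interpolation=cv2.INTER_NEAREST),alpha=1.8)
a=cv2.convertScaleAbs(cv2.resize(f[192:290,380:484],None,fx=6,fy=6,interpolation=cv2.INTER_NEAREST),alpha=1.8)
for i in range(0,104,10): cv2.putText(a,str(380+i),(i*6,10),0,.35,(255,255,255),1); cv2.line(a,(i*6,0),(i*6,a.shape[0]),(255,255,255),1)
for i in range(8,98,10): cv2.putText(a,str(192+i),(0,i*6),0,.35,(255,255,255),1);cv2.line(a,(0,i*6),(a.shape[1],i*6),(255,255,255),1)
cv2.imwrite("pics/box1.png",a)
E
```

```text
(no output)
```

View pics/box1.png

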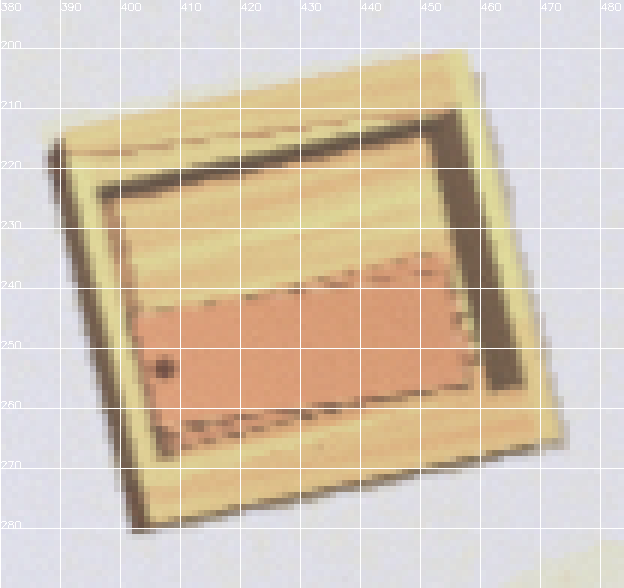

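```bash
cat > m1.py <<'E'
from h import *
import sys
c=cam("top");f=c["frame"].astype(np.float32)
g=f[...,2]-f[...,0]
C=[(390.5,213.5),(457,201),(472,265.5),(404,279)]
P,r=quad(g,C,w=2.2);print(np.array(P).round(2).tolist(),np.round(r,2))
W=np.array([onz(c,*p,.066) for p in P]);print("box top",W.round(4).tolist())
print("len",[round(np.linalg.norm(W[i]-W[(i+1)%4])*1000,1) for i in range(4)], "mean",W.mean(0).round(4))
for i in range(4):
    d=W[(i+1)%4]-W[i];print(np.degrees(np.arctan2(d[1],d[0])).round(2))
# far underside check side camera
s=cam("side");
cx,cy=W.mean(0)[:2];
for th in [102.8]:
    a=np.radians(th);X=np.array([np.cos(a),np.sin(a)]);Y=np.array([-X[1],X[0]])
    g2=s["frame"].copy();g2=cv2.convertScaleAbs(g2,alpha=1.2);S=6;u0,v0=330,180
    g2=cv2.resize(g2[v0:v0+70,u0:u0+90],None,fx=S,fy=S,interpolation=3)
    t2=cv2.resize(c["frame"][192:290,380:484],None,fx=S,fy=S,interpolation=3)
    for bx in(-87,87):
        for by in(-85,85):
            for z in(0,66):
                w=np.array([cx,cy])+X*bx/1e3+Y*by/1e3
                p=proj(s,[*w,z/1e3]);q=proj(c,[*w,z/1e3])
                cv2.circle(g2,tuple(((p-[u0,v0]+.5)*S).round().astype(int)),3,(0,0,255) if z else (255,0,0),-1)
                cv2.circle(t2,tuple(((q-[380,192]+.5)*S).round().astype(int)),3,(0,0,255) if z else (255,0,0),-1)
    cv2.imwrite("pics/chk.png",np.hstack([g2,np.zeros((g2.shape[0],4,3),np.uint8)])); cv2.imwrite("pics/chkt.png",t2)
E
python3 m1.py
```

```text
[[389.0899963378906, 213.19000244140625], [457.6300048828125, 199.02999877929688], [473.45001220703125, 264.8399963378906], [404.5299987792969, 279.5]] [0.12 0.07 0.18 0.21]
box top [[0.5715, -0.1061, 0.066], [0.611, -0.2806, 0.066], [0.4435, -0.3176, 0.066], [0.404, -0.1446, 0.066]]
len [np.float64(178.8), np.float64(171.6), np.float64(177.5), np.float64(171.9)] mean [ 0.5075 -0.2122  0.066 ]
-77.25
-167.51
102.85
12.92
```

View pics/chk.png

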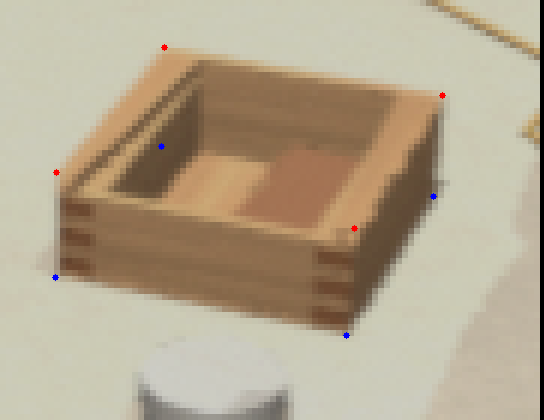

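View pics/chkt.png

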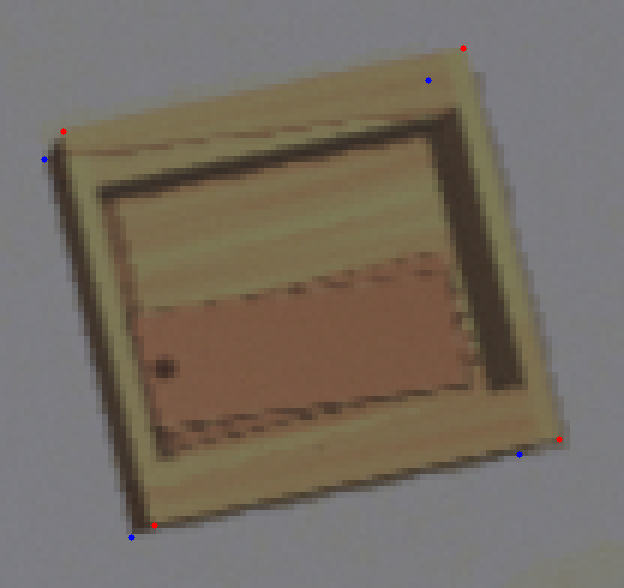

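```bash
cat >> h.py <<'E'
BC=np.array([.5065,-.212]);BA=np.radians(102.8)
BX=np.array([np.cos(BA),np.sin(BA)]);BY=np.array([-BX[1],BX[0]])
def tobox(w): d=np.array(w)[:2]-BC;return np.array([d@BX,d@BY])*1000
def frombox(x,y): return BC+BX*x/1e3+BY*y/1e3
def toolR():
    from scipy.spatial.transform import Rotation as Ro
    s=robot.read_state();return np.array(s["tool_pos"]),Ro.from_rotvec(s["orientation"]).as_matrix(),s
def plan(x,y,z,yaw_y=None):
    """tool move (mm) to world xyz; yaw_y: desired direction angle(deg) of the tool y axis (mod 180). rotation first then translation in new frame; prints both"""
    p,R,s=toolR();d=(np.array([x,y,z])-p)*1000
    az=0
    if yaw_y is not None:
        cur=np.degrees(np.arctan2(R[1,1],R[0,1]));e=(yaw_y-cur+90)%180-90
        az=-np.radians(e)  # tool z down
        print("cur yaw",cur.round(2),"world turn",e.round(2),"az",az.round(4))
    print("shift in present tool axes",(R.T@d).round(1),"world",d.round(1),"tilt",np.degrees(np.arccos(-R[2,2])).round(2))
    c,s_=np.cos(az),np.sin(az);Rn=R@np.array([[c,-s_,0],[s_,c,0],[0,0,1]])
    print("shift after turn",(Rn.T@d).round(1))
E
python3 - <<'E'
from h import *
c=cam("top")
for n,p,z in [("topL",(402.5,243.5),.027),("topR",(451,236.5),.027),("bot",(405,267.5),.027),("rightbot",(457.5,255.5),.027),("lowR",(451,233.5),.013),("leftlow",(406,267.5),.013)]:
    print(n,tobox(onz(c,*p,z)).round(1))
plan(*frombox(0,-35),.15,BA*180/np.pi)
E
```

```text
topL [66.1 -8.5]
topR [-61.   -0.4]
bot [73.8 53.5]
rightbot [-65.8  51.2]
lowR [-66.5  -9.5]
leftlow [68.8 53.1]
cur yaw -67.1 world turn -10.1 az 0.1763
shift in present tool axes [ 418.5 -201.3   82.4] world [307.1 348.3 -82.3] tilt 0.03
shift after turn [ 376.7 -271.5   82.4]
```

Call:
step_arm:
  targets:
    - {"az": 0.088,"grip": 0}
    - {"az": 0.088}
    - {"tx": 27,"ty": -19.4}
    - {"tx": 27,"ty": -19.4}
    - {"tx": 27,"ty": -19.4}
    - {"tx": 27,"ty": -19.4}
    - {"tx": 27,"ty": -19.4}
    - {"tx": 27,"ty": -19.4}
    - {"tx": 27,"ty": -19.4}
    - {"tx": 27,"ty": -19.4}
    - {"tx": 27,"ty": -19.4}
    - {"tx": 27,"ty": -19.4}
    - {"tx": 27,"ty": -19.4}
    - {"tx": 27,"ty": -19.4}
    - {"tx": 27,"ty": -19.4}
    - {"tx": 27,"ty": -19.4}

```text
schema error: expected keys tx, ty, tz, ax, ay, az, grip
```

```bash
python3 - <<'E'
from h import *
plan(*frombox(0,-35),.10,BA*180/np.pi)
c=cam("top","a1.png");s=cam("side","a1s.png")
cv2.imwrite("pics/a1z.png",np.hstack([cv2.resize(c["frame"][180:300,370:490],None,fx=3,fy=3,interpolation=3),cv2.resize(s["frame"][130:250,310:440],None,fx=3,fy=3,interpolation=3)]))
E
```

```text
cur yaw -67.1 world turn -10.1 az 0.1763
shift in present tool axes [ 418.5 -201.2  132.4] world [ 307.1  348.3 -132.3] tilt 0.03
shift after turn [ 376.7 -271.5  132.4]
```

View pics/a1z.png

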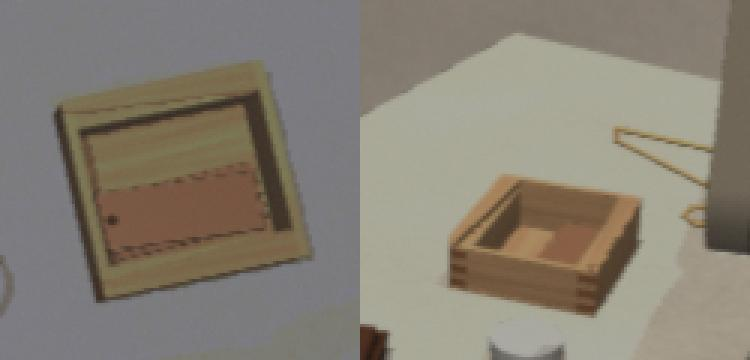

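The call was refused because every row needs all seven keys, so the arm hasn't moved. The picture shows the scene unchanged.

Call:
step_arm:
  targets:
    - {"tx": 0,"ty": 0,"tz": 0,"ax": 0,"ay": 0,"az": 0.088,"grip": 0}
    - {"tx": 0,"ty": 0,"tz": 0,"ax": 0,"ay": 0,"az": 0.088,"grip": 0}
    - {"tx": 27,"ty": -19.4,"tz": 0,"ax": 0,"ay": 0,"az": 0,"grip": 0}
    - {"tx": 27,"ty": -19.4,"tz": 0,"ax": 0,"ay": 0,"az": 0,"grip": 0}
    - {"tx": 27,"ty": -19.4,"tz": 0,"ax": 0,"ay": 0,"az": 0,"grip": 0}
    - {"tx": 27,"ty": -19.4,"tz": 0,"ax": 0,"ay": 0,"az": 0,"grip": 0}
    - {"tx": 27,"ty": -19.4,"tz": 0,"ax": 0,"ay": 0,"az": 0,"grip": 0}
    - {"tx": 27,"ty": -19.4,"tz": 0,"ax": 0,"ay": 0,"az": 0,"grip": 0}
    - {"tx": 27,"ty": -19.4,"tz": 0,"ax": 0,"ay": 0,"az": 0,"grip": 0}
    - {"tx": 27,"ty": -19.4,"tz": 0,"ax": 0,"ay": 0,"az": 0,"grip": 0}
    - {"tx": 27,"ty": -19.4,"tz": 0,"ax": 0,"ay": 0,"az": 0,"grip": 0}
    - {"tx": 27,"ty": -19.4,"tz": 0,"ax": 0,"ay": 0,"az": 0,"grip": 0}
    - {"tx": 27,"ty": -19.4,"tz": 0,"ax": 0,"ay": 0,"az": 0,"grip": 0}
    - {"tx": 27,"ty": -19.4,"tz": 0,"ax": 0,"ay": 0,"az": 0,"grip": 0}
    - {"tx": 27,"ty": -19.4,"tz": 0,"ax": 0,"ay": 0,"az": 0,"grip": 0}
    - {"tx": 27,"ty": -19.4,"tz": 0,"ax": 0,"ay": 0,"az": 0,"grip": 0}

```text
t: 2.0
tool_pos: [0.5427, -0.2028, 0.2328]
orientation: [3.122, 0.351, 0.0]
force: [0.6, -0.6, -0.5]
opening: 0.093
```

```bash
python3 - <<'E'
from h import *
plan(*frombox(0,-36),.10,BA*180/np.pi)
c=cam("top","a1.png");s=cam("side","a1s.png")
cv2.imwrite("pics/a1z.png",np.hstack([cv2.resize(c["frame"][180:300,370:490],None,fx=3,fy=3,interpolation=3),cv2.resize(s["frame"][130:250,310:440],None,fx=3,fy=3,interpolation=3)]))
E
```

```text
cur yaw -77.18 world turn -0.02 az 0.0004
shift in present tool axes [ -1.3   0.9 132.8] world [  -1.1   -1.2 -132.8] tilt 0.02
shift after turn [ -1.3   0.9 132.8]
```

View pics/a1z.png

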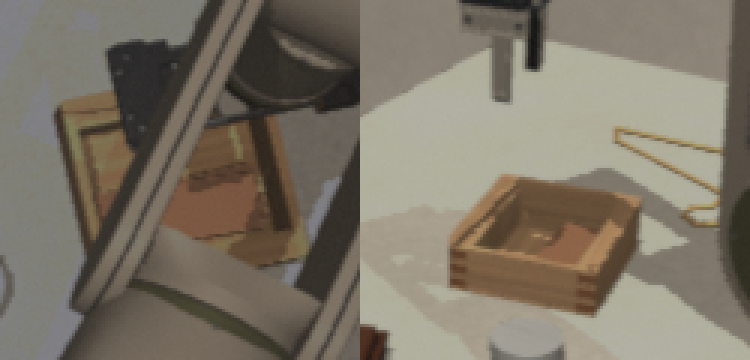

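Call:
step_arm:
  targets:
    - {"tx": 0,"ty": 0,"tz": 36,"ax": 0,"ay": 0,"az": 0,"grip": 0}
    - {"tx": 0,"ty": 0,"tz": 36,"ax": 0,"ay": 0,"az": 0,"grip": 0}
    - {"tx": 0,"ty": 0,"tz": 36,"ax": 0,"ay": 0,"az": 0,"grip": 0}
    - {"tx": -1,"ty": 1,"tz": 34,"ax": 0,"ay": 0,"az": 0,"grip": 0}

```text
t: 2.5
tool_pos: [0.5405, -0.2055, 0.0892]
orientation: [3.122, 0.351, -0.0]
force: [0.3, 0.1, -0.3]
opening: 0.0926
```

```bash
python3 - <<'E'
from h import *
plan(*frombox(0,-36),.023,BA*180/np.pi)
c=cam("top","a1.png");s=cam("side","a1s.png")
cv2.imwrite("pics/a2z.png",np.hstack([cv2.resize(c["frame"][180:300,370:490],None,fx=3,fy=3,interpolation=3),cv2.resize(s["frame"][130:250,310:440],None,fx=3,fy=3,interpolation=3)]))
E
```

```text
cur yaw -77.18 world turn -0.02 az 0.0003
shift in present tool axes [ 1.4 -1.2 66.2] world [  1.1   1.5 -66.2] tilt 0.01
shift after turn [ 1.4 -1.2 66.2]
```

View pics/a2z.png

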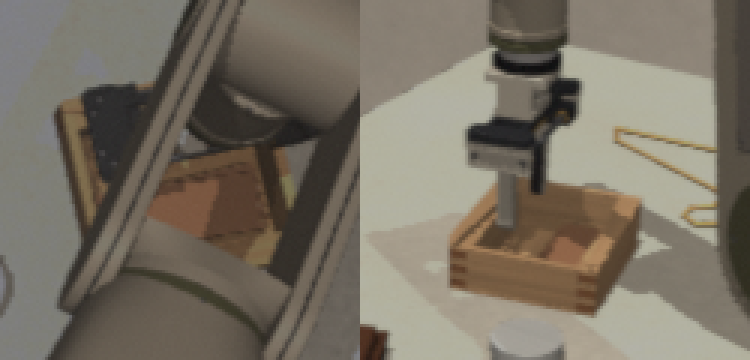

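Call:
step_arm:
  targets:
    - {"tx": 1,"ty": -1,"tz": 17,"ax": 0,"ay": 0,"az": 0,"grip": 0}
    - {"tx": 0,"ty": 0,"tz": 17,"ax": 0,"ay": 0,"az": 0,"grip": 0}
    - {"tx": 0,"ty": 0,"tz": 17,"ax": 0,"ay": 0,"az": 0,"grip": 0}
    - {"tx": 0,"ty": 0,"tz": 10,"ax": 0,"ay": 0,"az": 0,"grip": 0}
    - {"tx": 0,"ty": 0,"tz": 5,"ax": 0,"ay": 0,"az": 0,"grip": 0}

```text
t: 3.1
tool_pos: [0.542, -0.2044, 0.0251]
orientation: [3.122, 0.35, 0.0]
force: [0.3, -0.2, 0.3]
opening: 0.0928
```

Call:
step_arm:
  targets:
    - {"tx": -3,"ty": 0,"tz": 0,"ax": 0,"ay": 0,"az": 0,"grip": 0}
    - {"tx": -3,"ty": 0,"tz": 0,"ax": 0,"ay": 0,"az": 0,"grip": 0}
    - {"tx": -3,"ty": 0,"tz": 0,"ax": 0,"ay": 0,"az": 0,"grip": 0}
    - {"tx": -3,"ty": 0,"tz": 0,"ax": 0,"ay": 0,"az": 0,"grip": 0}
    - {"tx": -3,"ty": 0,"tz": 0,"ax": 0,"ay": 0,"az": 0,"grip": 0}
    - {"tx": -3,"ty": 0,"tz": 0,"ax": 0,"ay": 0,"az": 0,"grip": 0}
    - {"tx": -3,"ty": 0,"tz": 0,"ax": 0,"ay": 0,"az": 0,"grip": 0}

```text
t: 3.8
tool_pos: [0.5212, -0.2087, 0.0247]
orientation: [3.122, 0.351, 0.0]
force: [0.9, 0.2, -0.6]
opening: 0.0929
```

```bash
python3 - <<'E'
from h import *
p,R,s=toolR();print(tobox(p),p[2],s["force"],s["wrist_torque"])
E
```

```text
[ -0.02955069 -15.04710429] 0.0247327046640074 [ 0.91234893  0.24525575 -0.56727937] [ 0.02391334 -0.01215106 -0.02679906]
```

Call:
step_arm:
  targets:
    - {"tx": 0,"ty": 0,"tz": 1.5,"ax": 0,"ay": 0,"az": 0,"grip": 0}
    - {"tx": -2.5,"ty": 0,"tz": 0,"ax": 0,"ay": 0,"az": 0,"grip": 0}
    - {"tx": -2.5,"ty": 0,"tz": 0,"ax": 0,"ay": 0,"az": 0,"grip": 0}
    - {"tx": -2.5,"ty": 0,"tz": 0,"ax": 0,"ay": 0,"az": 0,"grip": 0}
    - {"tx": -2.5,"ty": 0,"tz": 0,"ax": 0,"ay": 0,"az": 0,"grip": 0}
    - {"tx": -2,"ty": 0,"tz": 0,"ax": 0,"ay": 0,"az": 0,"grip": 0}

```text
t: 4.4
tool_pos: [0.5094, -0.2113, 0.0231]
orientation: [-3.122, -0.351, 0.0]
force: [1.6, -0.1, -0.5]
opening: 0.0929
```

```bash
python3 - <<'E'
from h import *
p,R,s=toolR();print(tobox(p),p[2],s["force"],s["wrist_torque"])
E
```

```text
[ 0.02581785 -3.02294891] 0.023114663358506045 [ 1.59879964 -0.11627598 -0.52804746] [ 0.0263066  -0.06676996 -0.00615545]
```

Call:
step_arm:
  targets:
    - {"tx": -1,"ty": 0,"tz": 0,"ax": 0,"ay": 0,"az": 0,"grip": 0}
    - {"tx": -1,"ty": 0,"tz": 0,"ax": 0,"ay": 0,"az": 0,"grip": 0}
    - {"tx": -1,"ty": 0,"tz": 0,"ax": 0,"ay": 0,"az": 0,"grip": 0}

```text
t: 4.7
tool_pos: [0.5074, -0.2119, 0.0234]
orientation: [3.122, 0.35, 0.002]
force: [4.6, 1.6, -0.8]
opening: 0.0928
```

Call:
step_arm:
  targets:
    - {"tx": -1,"ty": 0,"tz": 0,"ax": 0,"ay": 0,"az": 0,"grip": 0}
    - {"tx": -1,"ty": 0,"tz": 0,"ax": 0,"ay": 0,"az": 0,"grip": 0}

```text
t: 4.9
tool_pos: [0.5072, -0.212, 0.0241]
orientation: [3.122, 0.349, 0.008]
force: [12.0, 5.4, -1.6]
opening: 0.0926
```

Call:
step_arm:
  targets:
    - {"tx": -0.7,"ty": 0,"tz": 0,"ax": 0,"ay": 0,"az": 0,"grip": 0}
    - {"tx": 0,"ty": 0,"tz": 0,"ax": 0,"ay": 0,"az": 0,"grip": 0}

```text
t: 5.1
tool_pos: [0.5072, -0.212, 0.0245]
orientation: [3.122, 0.35, 0.01]
force: [12.3, 5.8, -1.2]
opening: 0.0934
```

```bash
python3 - <<'E'
from h import *
p,R,s=toolR();print(tobox(p),p[2],s["force"],s["wrist_torque"])
E
```

```text
[-0.14028158 -0.69239369] 0.024476357687033903 [12.3297782   5.77786701 -1.19404127] [ 1.01609081 -2.04892501 -0.59666171]
```

Call:
step_arm:
  targets:
    - {"tx": 5,"ty": 0,"tz": 0,"ax": 0,"ay": 0,"az": 0,"grip": 0}
    - {"tx": 15,"ty": 0,"tz": 0,"ax": 0,"ay": 0,"az": 0,"grip": 0}
    - {"tx": 0,"ty": 0,"tz": -30,"ax": 0,"ay": 0,"az": 0,"grip": 0}
    - {"tx": 0,"ty": 0,"tz": -40,"ax": 0,"ay": 0,"az": 0,"grip": 0}
    - {"tx": 0,"ty": 0,"tz": -40,"ax": 0,"ay": 0,"az": 0,"grip": 0}

```text
t: 5.6
tool_pos: [0.5226, -0.2077, 0.1334]
orientation: [-3.121, -0.351, 0.004]
force: [0.8, -0.5, 0.8]
opening: 0.0934
```

```bash
python3 - <<'E'
from h import *
c=cam("top","a3.png");s=cam("side","a3s.png")
cv2.imwrite("pics/a3z.png",np.hstack([cv2.resize(c["frame"][190:290,385:485],None,fx=4,fy=4,interpolation=3),cv2.resize(s["frame"][150:250,330:430],None,fx=4,fy=4,interpolation=3)]))
# brush plan: grip direction
by=26.3 # brush y axis deg
B=np.array([.5339,.1059])
p=np.array(robot.read_state()["tool_pos"]);print(p)
plan(B[0],B[1],.12,by)
E
```

```text
[ 0.52718125 -0.21002625  0.1401059 ]
cur yaw -77.17 world turn -76.53 az 1.3357
shift in present tool axes [  76.6 -306.7   18.6] world [  6.7 315.9 -20.1] tilt 0.58
shift after turn [-280.4 -145.9   18.6]
```

View pics/a3z.png

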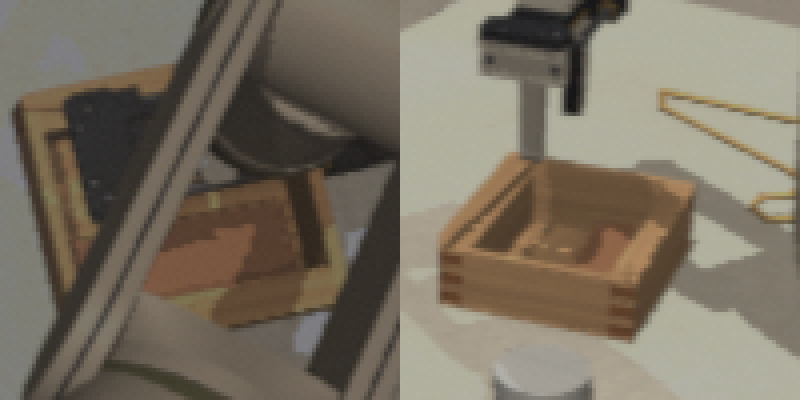

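```bash
python3 - <<'E'
from h import *
s=robot.read_state();print(s["q"].round(3),s["tool_pos"],s["force"]);plan(.5339,.1059,.13)
E
```

```text
[-0.469  0.096  1.697 -0.     1.339  0.878] [ 0.52718125 -0.21002625  0.1401059 ] [0.26264889 0.20727206 1.46596176]
shift in present tool axes [  76.6 -306.6    8.6] world [  6.7 315.9 -10.1] tilt 0.58
shift after turn [  76.6 -306.6    8.6]
```

Call:
step_arm:
  targets:
    - {"tx": 8.5,"ty": -34,"tz": 0,"ax": 0,"ay": 0,"az": 0,"grip": 0}
    - {"tx": 8.5,"ty": -34,"tz": 0,"ax": 0,"ay": 0,"az": 0,"grip": 0}
    - {"tx": 8.5,"ty": -34,"tz": 0,"ax": 0,"ay": 0,"az": 0,"grip": 0}
    - {"tx": 8.5,"ty": -34,"tz": 0,"ax": 0,"ay": 0,"az": 0,"grip": 0}
    - {"tx": 8.5,"ty": -34,"tz": 0,"ax": 0,"ay": 0,"az": 0,"grip": 0}
    - {"tx": 8.5,"ty": -34,"tz": 0,"ax": 0,"ay": 0,"az": 0,"grip": 0}
    - {"tx": 8.5,"ty": -34,"tz": 0,"ax": 0,"ay": 0,"az": 0,"grip": 0}
    - {"tx": 8.5,"ty": -34,"tz": 0,"ax": 0,"ay": 0,"az": 0,"grip": 0}
    - {"tx": 8.5,"ty": -34,"tz": 0,"ax": 0,"ay": 0,"az": 0,"grip": 0}

```text
t: 6.6
tool_pos: [0.5296, 0.1084, 0.1324]
orientation: [3.122, 0.351, -0.002]
force: [0.7, -0.4, -0.1]
opening: 0.0931
```

Call:
step_arm:
  targets:
    - {"tx": 0,"ty": 0,"tz": 0,"ax": 0,"ay": 0,"az": -0.129,"grip": 0}
    - {"tx": 0,"ty": 0,"tz": 0,"ax": 0,"ay": 0,"az": -0.129,"grip": 0}
    - {"tx": 0,"ty": 0,"tz": 0,"ax": 0,"ay": 0,"az": -0.129,"grip": 0}
    - {"tx": 0,"ty": 0,"tz": 0,"ax": 0,"ay": 0,"az": -0.129,"grip": 0}
    - {"tx": 0,"ty": 0,"tz": 0,"ax": 0,"ay": 0,"az": -0.129,"grip": 0}
    - {"tx": 0,"ty": 0,"tz": 0,"ax": 0,"ay": 0,"az": -0.129,"grip": 0}
    - {"tx": 0,"ty": 0,"tz": 0,"ax": 0,"ay": 0,"az": -0.129,"grip": 0}
    - {"tx": 0,"ty": 0,"tz": 0,"ax": 0,"ay": 0,"az": -0.129,"grip": 0}
    - {"tx": 0,"ty": 0,"tz": 0,"ax": 0,"ay": 0,"az": -0.129,"grip": 0}
    - {"tx": 0,"ty": 0,"tz": 0,"ax": 0,"ay": 0,"az": -0.129,"grip": 0}
    - {"tx": 0,"ty": 0,"tz": 0,"ax": 0,"ay": 0,"az": -0.129,"grip": 0}
    - {"tx": 0,"ty": 0,"tz": 0,"ax": 0,"ay": 0,"az": -0.129,"grip": 0}
    - {"tx": 0,"ty": 0,"tz": 0,"ax": 0,"ay": 0,"az": -0.129,"grip": 0}
    - {"tx": 0,"ty": 0,"tz": 0,"ax": 0,"ay": 0,"az": -0.129,"grip": 0}

```text
t: 8.0
tool_pos: [0.5298, 0.107, 0.1323]
orientation: [-1.65, -2.672, 0.002]
force: [-0.2, 0.1, -0.2]
opening: 0.0928
```

```bash
cat >> h.py <<'E'
def tiltfix():
    p,R,s=toolR();v=R.T@np.array([0,0,-1.]);print("tiltfix ax,ay",(-v[1]).round(4),v[0].round(4))
E
python3 - <<'E'
from h import *
c=cam("top","a4.png");s=cam("side","a4s.png")
cv2.imwrite("pics/a4z.png",np.hstack([cv2.resize(c["frame"][190:290,385:485],None,fx=4,fy=4,interpolation=3),cv2.resize(s["frame"][150:250,330:430],None,fx=4,fy=4,interpolation=3)]))
plan(.5339,.1059,.042,26.3);tiltfix();print(robot.read_state()["q"].round(3))
E
```

```text
cur yaw 26.42 world turn -0.12 az 0.0021
shift in present tool axes [-2.8  3.3 90.3] world [  4.1  -1.1 -90.3] tilt 0.08
shift after turn [-2.8  3.3 90.3]
tiltfix ax,ay -0.0015 -0.0002
[ 0.105  0.042  1.768 -0.     1.333 -0.356]
```

View pics/a4z.png

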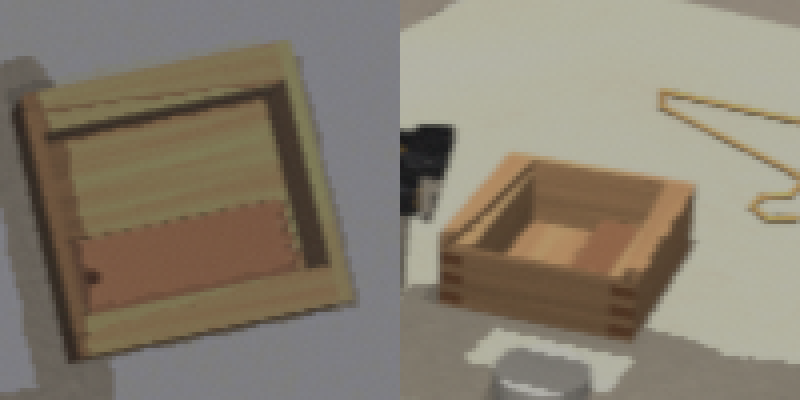

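View pics/a4.png

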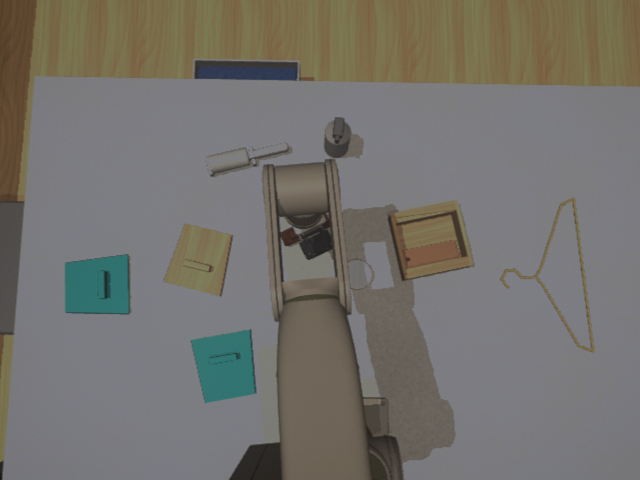

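```bash
python3 - <<'E'
from h import *
c=cam("top");f=c["frame"].astype(np.float32)
cv2.imwrite("pics/a5z.png",cv2.convertScaleAbs(cv2.resize(c["frame"][225:275,400:470],None,fx=10,fy=10,interpolation=cv2.INTER_NEAREST),alpha=1.7))
p=(385+75/4,190+238/4);q=(385+278/4,190+203/4)
for w in(1.5,2.5):
  l=fitline(f,p,q,w=w);print(l)
  for u in(p[0],q[0]):
    pt=l[0]+l[1]*(u-l[0][0])/l[1][0]
    print(pt,[tobox(onz(c,*pt,z)).round(1) for z in(.027,.02,.013)])
E
```

```text
(array([430.58743, 243.81471], dtype=float32), array([ 0.98322284, -0.18240859], dtype=float32), np.float64(0.0755980344434889))
[403.75    248.79362] [array([66. ,  5.6]), array([64.8,  5. ]), array([63.5,  4.3])]
[454.5     239.37843] [array([-68.1,   8.8]), array([-70. ,   8.1]), array([-71.8,   7.5])]
(array([429.99756, 243.65752], dtype=float32), array([ 0.98016304, -0.1981929 ], dtype=float32), np.float64(0.11167787671171289))
[403.75    248.96487] [array([66.1,  6.1]), array([64.9,  5.4]), array([63.6,  4.7])]
[454.5     238.70302] [array([-68.5,   7.1]), array([-70.4,   6.4]), array([-72.2,   5.8])]
```

View pics/a5z.png

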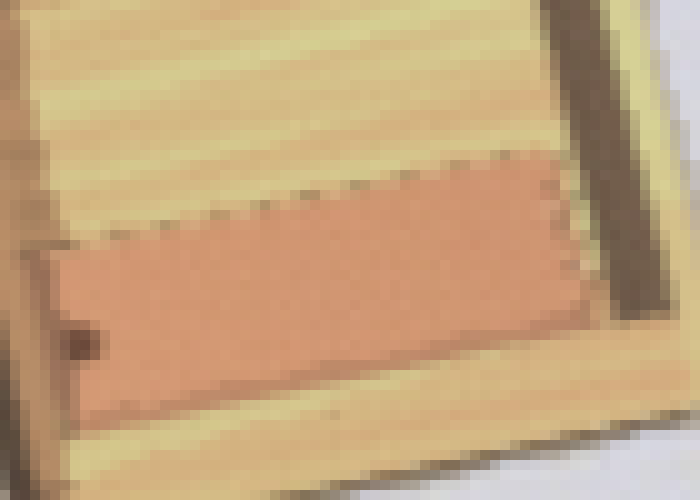

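```bash
python3 - <<'E'
from h import *
c=cam("top");f=c["frame"].astype(np.float32)
off=np.array([400,225])
def ends(l,us): return [l[0]+l[1]*(u-l[0][0])/l[1][0] for u in us]
def rep(n,p,q,z,w=1.5,g=f):
    p=np.array(p)/10+off-.5;q=np.array(q)/10+off-.5
    l=fitline(g,p,q,w=w)
    print(n,"res",l[2].round(2),[tobox(onz(c,*e,z)).round(1).tolist() for e in ends(l,(p[0],q[0]))],"slope",np.degrees(np.arctan(l[1][1]/l[1][0])).round(2))
rb=f[...,2]-f[...,0]; gr=f[...,1]; rg=f[...,2]-f[...,1]
for nm,g in (("bgr",f),("g",gr),("r-g",rg)):
    rep(nm+" ledge edge z54",(75,435),(600,320),.054,1.5,g)
    rep(nm+" panel edge z27",(60,245),(550,152),.027,1.2,g)
for y,z in((60,.054),(10,.027),(-60,.006)):
    a=proj(c,[*frombox(65,y),z]);b=proj(c,[*frombox(-65,y),z]);print(y,z,a.round(1),b.round(1),np.degrees(np.arctan((b-a)[1]/(b-a)[0])).round(2))
E
```

```text
bgr ledge edge z54 res 0.14 [[74.1, 58.6], [-62.5, 58.4]] slope -12.02
bgr panel edge z27 res 0.1 [[61.4, 5.8], [-68.4, 7.6]] slope -11.07
g ledge edge z54 res 0.15 [[74.1, 58.6], [-62.6, 57.8]] slope -12.23
g panel edge z27 res 0.1 [[61.5, 6.2], [-68.4, 7.6]] slope -11.27
r-g ledge edge z54 res 0.16 [[74.0, 58.2], [-62.8, 57.0]] slope -12.42
r-g panel edge z27 res 0.16 [[62.0, 8.4], [-68.1, 8.7]] slope -11.75
60 0.054 [410.6 268.3] [460.6 257.7] -11.93
10 0.027 [404.5 250.4] [453.4 240.1] -11.86
-60 0.006 [397.3 225.5] [445.3 215.5] -11.77
```

Call:
step_arm:
  targets:
    - {"tx": -2.8,"ty": 3.3,"tz": 20,"ax": 0,"ay": 0,"az": 0,"grip": 0}
    - {"tx": 0,"ty": 0,"tz": 25,"ax": 0,"ay": 0,"az": 0,"grip": 0}
    - {"tx": 0,"ty": 0,"tz": 25,"ax": 0,"ay": 0,"az": 0,"grip": 0}
    - {"tx": 0,"ty": 0,"tz": 15,"ax": 0,"ay": 0,"az": 0,"grip": 0}
    - {"tx": 0,"ty": 0,"tz": 4.5,"ax": 0,"ay": 0,"az": 0,"grip": 0}
    - {"tx": 0,"ty": 0,"tz": 0,"ax": 0,"ay": 0,"az": 0,"grip": 0}

```text
t: 8.8
tool_pos: [0.5341, 0.1061, 0.0432]
orientation: [-1.659, -2.667, 0.001]
force: [-0.2, -0.1, 1.0]
opening: 0.0928
```

```bash
python3 - <<'E'
from h import *
plan(.5339,.1059,.043,26.3)
s=cam("side","a5s.png")
cv2.imwrite("pics/a6z.png",cv2.resize(s["frame"][190:290,260:380],None,fx=5,fy=5,interpolation=3))
E
```

```text
cur yaw 26.24 world turn 0.06 az -0.0011
shift in present tool axes [-0.1 -0.3  0.2] world [-0.2 -0.2 -0.2] tilt 0.07
shift after turn [-0.1 -0.3  0.2]
```

View pics/a6z.png

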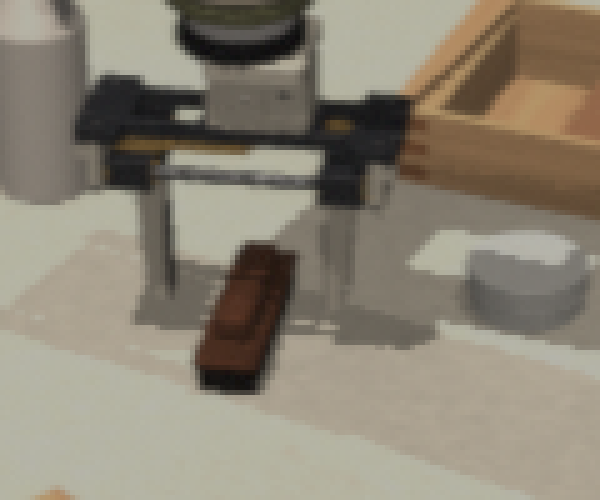

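The open fingers straddle the brush, with the brush centred at about (250,320) in the crop. Closing now.

Call:
step_arm:
  squeeze: 20
  targets:
    - {"tx": 0,"ty": 0,"tz": 0,"ax": 0,"ay": 0,"az": 0,"grip": 255}
    - {"tx": 0,"ty": 0,"tz": 0,"ax": 0,"ay": 0,"az": 0,"grip": 255}
    - {"tx": 0,"ty": 0,"tz": 0,"ax": 0,"ay": 0,"az": 0,"grip": 255}
    - {"tx": 0,"ty": 0,"tz": 0,"ax": 0,"ay": 0,"az": 0,"grip": 255}
    - {"tx": 0,"ty": 0,"tz": 0,"ax": 0,"ay": 0,"az": 0,"grip": 255}
    - {"tx": 0,"ty": 0,"tz": 0,"ax": 0,"ay": 0,"az": 0,"grip": 255}
    - {"tx": 0,"ty": 0,"tz": 0,"ax": 0,"ay": 0,"az": 0,"grip": 255}
    - {"tx": 0,"ty": 0,"tz": 0,"ax": 0,"ay": 0,"az": 0,"grip": 255}

```text
t: 9.65
tool_pos: [0.5345, 0.1062, 0.0436]
orientation: [-1.658, -2.669, 0.0]
force: [-0.4, -0.2, 0.9]
opening: 0.0338
```

Call:
step_arm:
  targets:
    - {"tx": 0,"ty": 0,"tz": 0,"ax": 0,"ay": 0,"az": 0,"grip": 255}
    - {"tx": 0,"ty": 0,"tz": 0,"ax": 0,"ay": 0,"az": 0,"grip": 255}
    - {"tx": 0,"ty": 0,"tz": 0,"ax": 0,"ay": 0,"az": 0,"grip": 255}
    - {"tx": 0,"ty": 0,"tz": 0,"ax": 0,"ay": 0,"az": 0,"grip": 255}

```text
t: 10.05
tool_pos: [0.5346, 0.1062, 0.0436]
orientation: [1.658, 2.668, 0.0]
force: [-0.1, 0.5, -1.1]
opening: 0.0243
```

Call:
step_arm:
  targets:
    - {"tx": 0,"ty": 0,"tz": -20,"ax": 0,"ay": 0,"az": 0,"grip": 255}
    - {"tx": 0,"ty": 0,"tz": -35,"ax": 0,"ay": 0,"az": 0,"grip": 255}
    - {"tx": 0,"ty": 0,"tz": -35,"ax": 0,"ay": 0,"az": 0,"grip": 255}
    - {"tx": 0,"ty": 0,"tz": -15,"ax": 0,"ay": 0,"az": 0.0,"grip": 255}
    - {"tx": 0,"ty": 0,"tz": 0,"ax": 0,"ay": 0,"az": 0.117,"grip": 255}
    - {"tx": 0,"ty": 0,"tz": 0,"ax": 0,"ay": 0,"az": 0.117,"grip": 255}

```text
t: 10.65
tool_pos: [0.5345, 0.1062, 0.1485]
orientation: [1.963, 2.452, 0.0]
force: [-0.6, 1.2, -2.2]
opening: 0.0239
```

```bash
sed -i 's/^BC=.*;BA/BC=np.array([.5076,-.2118]);BA/' h.py; python3 - <<'E'
from h import *
plan(*frombox(0,-29),.15,12.8);print(robot.read_state()["q"].round(2),robot.read_state()["opening"])
E
```

```text
cur yaw 12.63 world turn 0.17 az -0.0029
shift in present tool axes [-304.3  -66.8   -1.5] world [   1.4 -311.5    1.5] tilt 0.02
shift after turn [-304.1  -67.7   -1.5]
[ 0.1   0.04  1.74 -0.    1.36 -0.12] 0.02386410857340549
```

Call:
step_arm:
  targets:
    - {"tx": -30.4,"ty": -6.7,"tz": 0,"ax": 0,"ay": 0,"az": -0.003,"grip": 255}
    - {"tx": -30.4,"ty": -6.7,"tz": 0,"ax": 0,"ay": 0,"az": 0,"grip": 255}
    - {"tx": -30.4,"ty": -6.7,"tz": 0,"ax": 0,"ay": 0,"az": 0,"grip": 255}
    - {"tx": -30.4,"ty": -6.7,"tz": 0,"ax": 0,"ay": 0,"az": 0,"grip": 255}
    - {"tx": -30.4,"ty": -6.7,"tz": 0,"ax": 0,"ay": 0,"az": 0,"grip": 255}
    - {"tx": -30.4,"ty": -6.7,"tz": 0,"ax": 0,"ay": 0,"az": 0,"grip": 255}
    - {"tx": -30.4,"ty": -6.7,"tz": 0,"ax": 0,"ay": 0,"az": 0,"grip": 255}
    - {"tx": -30.4,"ty": -6.7,"tz": 0,"ax": 0,"ay": 0,"az": 0,"grip": 255}
    - {"tx": -30.4,"ty": -6.7,"tz": 0,"ax": 0,"ay": 0,"az": 0,"grip": 255}
    - {"tx": -30.4,"ty": -6.7,"tz": 0,"ax": 0,"ay": 0,"az": 0,"grip": 255}
    - {"tx": 0,"ty": 0,"tz": 0,"ax": 0,"ay": 0,"az": 0,"grip": 255}

```text
t: 11.75
tool_pos: [0.5369, -0.2085, 0.1474]
orientation: [-1.958, -2.456, 0.002]
force: [0.3, 0.7, -2.9]
opening: 0.0239
```

```bash
python3 - <<'E'
from h import *
plan(*frombox(0,-29),.0495,12.8)
c=cam("top","a7.png");s=cam("side","a7s.png")
cv2.imwrite("pics/a7z.png",np.hstack([cv2.resize(c["frame"][180:290,375:485],None,fx=3.6,fy=3.6,interpolation=3),cv2.resize(s["frame"][140:250,320:430],None,fx=3.6,fy=3.6,interpolation=3)]))
E
```

```text
cur yaw 12.88 world turn -0.08 az 0.0013
shift in present tool axes [ 3.3 -0.2 97.9] world [ -1.1   3.1 -97.9] tilt 0.09
shift after turn [ 3.3 -0.2 97.9]
```

View pics/a7z.png

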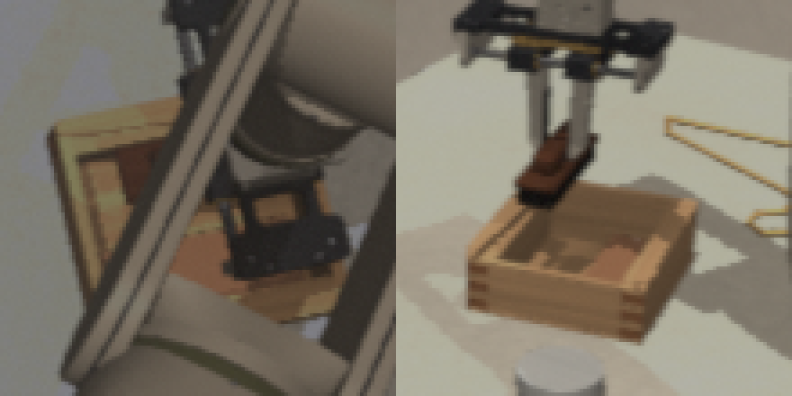

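Call:
step_arm:
  targets:
    - {"tx": 3.3,"ty": -6,"tz": 0,"ax": 0,"ay": 0,"az": 0.001,"grip": 255}
    - {"tx": 0,"ty": 0,"tz": 25,"ax": 0,"ay": 0,"az": 0,"grip": 255}
    - {"tx": 0,"ty": 0,"tz": 25,"ax": 0,"ay": 0,"az": 0,"grip": 255}
    - {"tx": 0,"ty": 0,"tz": 20,"ax": 0,"ay": 0,"az": 0,"grip": 255}
    - {"tx": 0,"ty": 0,"tz": 15,"ax": 0,"ay": 0,"az": 0,"grip": 255}
    - {"tx": 0,"ty": 0,"tz": 8,"ax": 0,"ay": 0,"az": 0,"grip": 255}
    - {"tx": 0,"ty": 0,"tz": 0,"ax": 0,"ay": 0,"az": 0,"grip": 255}

```text
t: 12.55
tool_pos: [0.5305, -0.2023, 0.0545]
orientation: [-1.953, -2.458, 0.001]
force: [0.4, -0.7, -2.3]
opening: 0.0237
```

```bash
python3 - <<'E'
from h import *
p,R,s=toolR();print(tobox(p),p[2],s["force"],s["opening"]);tiltfix()
E
```

```text
[  4.19500493 -24.39862216] 0.054522560840991434 [ 0.37857705 -0.7285243  -2.29828767] 0.02370167010115174
tiltfix ax,ay -0.0016 -0.0014
```

Call:
step_arm:
  targets:
    - {"tx": -4,"ty": -1,"tz": 0,"ax": 0,"ay": 0,"az": 0,"grip": 255}
    - {"tx": 0,"ty": 0,"tz": 2.5,"ax": 0,"ay": 0,"az": 0,"grip": 255}
    - {"tx": 0,"ty": 0,"tz": 1.5,"ax": 0,"ay": 0,"az": 0,"grip": 255}
    - {"tx": 0,"ty": 0,"tz": 0,"ax": 0,"ay": 0,"az": 0,"grip": 255}

```text
t: 12.95
tool_pos: [0.5313, -0.2075, 0.0519]
orientation: [1.956, 2.458, 0.0]
force: [-0.0, -0.6, -2.2]
opening: 0.024
```

Call:
step_arm:
  targets:
    - {"tx": 0,"ty": 0,"tz": 0.8,"ax": 0,"ay": 0,"az": 0,"grip": 255}
    - {"tx": 0,"ty": 0,"tz": 0,"ax": 0,"ay": 0,"az": 0,"grip": 255}

```text
t: 13.15
tool_pos: [0.5312, -0.2073, 0.0508]
orientation: [-1.956, -2.459, -0.0]
force: [-0.4, 0.0, -3.0]
opening: 0.0239
```

```bash
python3 - <<'E'
from h import *
p,R,s=toolR();print(tobox(p),p[2],s["force"],s["opening"]);tiltfix()
E
```

```text
[ -0.86979581 -23.9912536 ] 0.050847409746718884 [-0.38406762  0.04480176 -2.97744195] 0.023948027211574276
tiltfix ax,ay 0.0 -0.0
```

Call:
step_arm:
  targets:
    - {"tx": 0,"ty": 0,"tz": 1,"ax": 0,"ay": 0,"az": 0,"grip": 255}
    - {"tx": 0,"ty": 0,"tz": 0,"ax": 0,"ay": 0,"az": 0,"grip": 255}

```text
t: 13.35
tool_pos: [0.5311, -0.2073, 0.0497]
orientation: [-1.955, -2.459, 0.0]
force: [-0.3, 0.1, -1.9]
opening: 0.0238
```

```bash
python3 - <<'E'
from h import *
p,R,s=toolR();print(tobox(p),p[2],s["force"],s["opening"]);tiltfix()
E
```

```text
[ -0.80841332 -23.93307696] 0.04969820899616433 [-0.34006421  0.07230266 -1.90835942] 0.02384910476374658
tiltfix ax,ay -0.0001 -0.0001
```

Bristles should be at the floor, within about 0.2 mm. I'll release to an opening of about 32 mm.

Call:
step_arm:
  targets:
    - {"tx": 0,"ty": 0,"tz": 0.4,"ax": 0,"ay": 0,"az": 0,"grip": 255}
    - {"tx": 0,"ty": 0,"tz": 0,"ax": 0,"ay": 0,"az": 0,"grip": 166}
    - {"tx": 0,"ty": 0,"tz": 0,"ax": 0,"ay": 0,"az": 0,"grip": 166}
    - {"tx": 0,"ty": 0,"tz": 0,"ax": 0,"ay": 0,"az": 0,"grip": 166}
    - {"tx": 0,"ty": 0,"tz": 0,"ax": 0,"ay": 0,"az": 0,"grip": 166}

```text
t: 13.85
tool_pos: [0.5313, -0.2074, 0.0496]
orientation: [1.955, 2.458, 0.0]
force: [0.6, 0.9, -1.1]
opening: 0.0328
```

```bash
python3 - <<'E'
from h import *
p,R,s=toolR();print(tobox(p),p[2],s["force"],s["opening"]);tiltfix()
E
```

```text
[ -1.00490725 -24.12233583] 0.04959236697409094 [ 0.58552614  0.87558651 -1.08118135] 0.03276139908278946
tiltfix ax,ay 0.0003 0.0002
```

Call:
step_arm:
  targets:
    - {"tx": 0,"ty": 0,"tz": -15,"ax": 0,"ay": 0,"az": 0,"grip": 166}
    - {"tx": 0,"ty": 0,"tz": -35,"ax": 0,"ay": 0,"az": 0,"grip": 166}
    - {"tx": 0,"ty": 0,"tz": -40,"ax": 0,"ay": 0,"az": 0,"grip": 60}
    - {"tx": 0,"ty": 0,"tz": -20,"ax": 0,"ay": 0,"az": 0,"grip": 60}
    - {"tx": 0,"ty": 0,"tz": 0,"ax": 0,"ay": 0,"az": 0,"grip": 60}

```text
t: 14.35
tool_pos: [0.5339, -0.2087, 0.1653]
orientation: [1.95, 2.452, 0.003]
force: [1.1, -0.1, 0.5]
opening: 0.0519
```

```bash
cat > ml.py <<'E'
from h import *
c=cam("top","b1.png");f=c["frame"].astype(np.float32)
s=cam("side","b1s.png")
o=np.array([150,200])
C=[np.array(x)/4+o-.4 for x in [(138,93),(330,140),(285,385),(55,326)]]
P,r=quad(f,C,w=2.);print(np.array(P).round(2).tolist(),np.round(r,2))
N=[onz(c,*P[0],.008),onz(c,*P[1],.005)];Wd=[onz(c,*P[2],0.),onz(c,*P[3],0.)]
n=(N[0]+N[1])/2;w=(Wd[0]+Wd[1])/2;d=(w-n)[:2];L=np.linalg.norm(d);d/=L
print("L",L,"axis",np.degrees(np.arctan2(d[1],d[0])),"narrow",n,"wide",w,"widths",np.linalg.norm(N[0]-N[1]),np.linalg.norm(Wd[0]-Wd[1]))
m=(n+w)[:2]/2;b=m+d*20.;b=m+d*.020;print("batten from outline",b)
for e in(Wd[1]-Wd[0],N[1]-N[0]): print("cross angle",np.degrees(np.arctan2(e[1],e[0]))%180)
t=cv2.resize(c["frame"][215:305,155:245],None,fx=6,fy=6,interpolation=cv2.INTER_NEAREST)
t=cv2.convertScaleAbs(t,alpha=1.6)
q=np.array([-d[1],d[0]])
for sx in(-8,8):
  for sy in(-35,35):
    X=b+d*sx/1e3+q*sy/1e3
    cv2.circle(t,tuple(((proj(c,[*X,.032])-[155,215]+.5)*6).astype(int)),2,(0,0,255),-1)
cv2.imwrite("pics/b1z.png",t)
sx_=cv2.resize(s["frame"][270:350,220:330],None,fx=6,fy=6,interpolation=cv2.INTER_NEAREST)
for sx in(-8,8):
  for sy in(-35,35):
    X=b+d*sx/1e3+q*sy/1e3
    cv2.circle(sx_,tuple(((proj(s,[*X,.032])-[220,270]+.5)*6).astype(int)),2,(0,0,255),-1)
cv2.imwrite("pics/b1sz.png",sx_)
E
python3 ml.py; python3 - <<'E'
from h import *
p,R,s=toolR();print(p,s["opening"],s["q"].round(2))
E
```

```text
[[184.25, 222.35000610351562], [233.07000732421875, 234.7100067138672], [221.32000732421875, 296.1099853515625], [162.2899932861328, 281.3399963378906]] [0.17 0.09 0.14 0.19]
L 0.16225797371849576 axis 166.18865387669595 narrow [0.53438855 0.35882788 0.0065    ] wide [0.37682194 0.39756304 0.        ] widths 0.13170330757155746 0.15839220563021889
batten from outline [0.43618351 0.38296997]
cross angle 76.89463230852736
cross angle 76.75870452375636
[ 0.53150922 -0.20753694  0.16023475] 0.06025636567496651 [-0.46  0.09  1.66  0.    1.39 -0.69]
```

View pics/b1z.png

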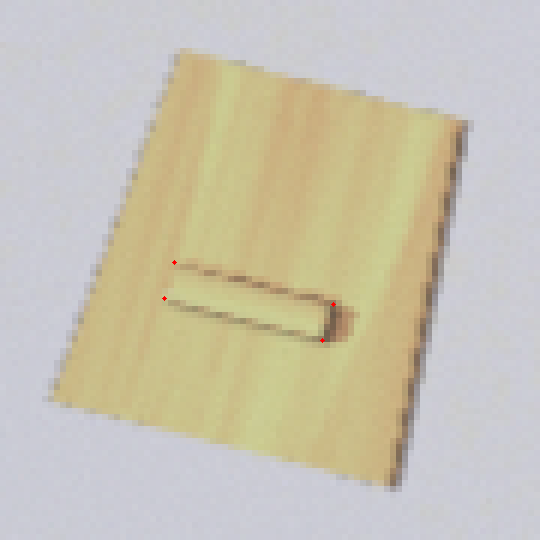

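View pics/b1sz.png

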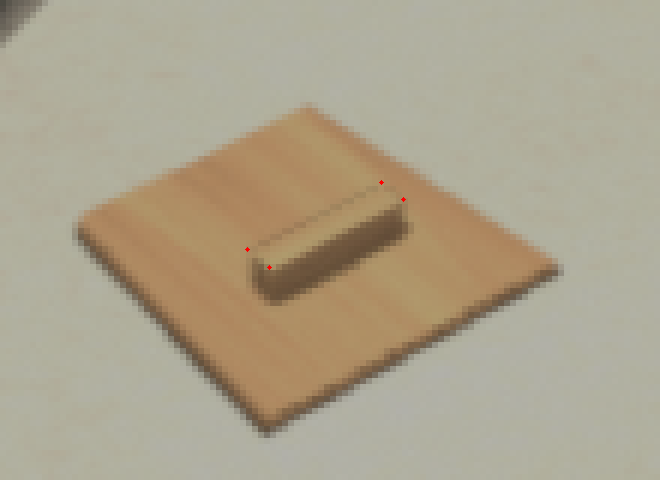

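```bash
python3 - <<'E'
from h import *
plan(.4362,.3830,.16,-13.3)
c=cam("top");o=c["frame"]
s=cam("side","b2s.png")
cv2.imwrite("pics/b2z.png",np.hstack([cv2.resize(o[180:290,375:485],None,fx=3.6,fy=3.6,interpolation=3),cv2.resize(s["frame"][140:250,320:430],None,fx=3.6,fy=3.6,interpolation=3)]))
E
```

```text
cur yaw 13.0 world turn -26.3 az 0.4591
shift in present tool axes [ 5.968e+02  4.000e+01 -3.000e-01] world [-9.530e+01  5.905e+02 -2.000e-01] tilt 0.09
shift after turn [ 5.528e+02 -2.286e+02 -3.000e-01]
```

View pics/b2z.png

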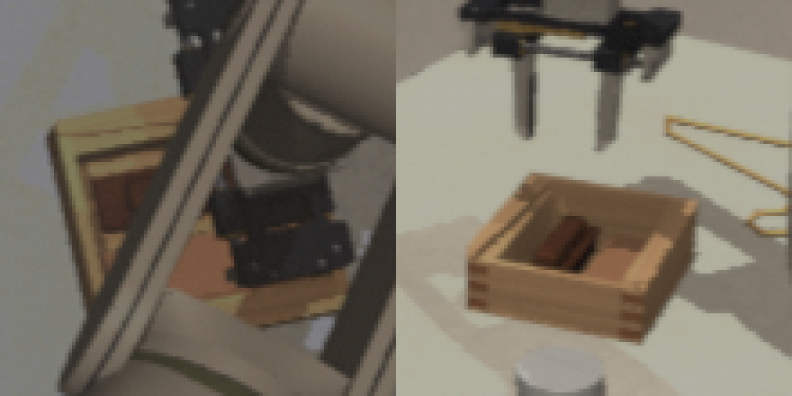

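Call:
step_arm:
  targets:
    - {"tx": 37.3,"ty": 2.5,"tz": 0,"ax": 0,"ay": 0,"az": 0,"grip": 60}
    - {"tx": 37.3,"ty": 2.5,"tz": 0,"ax": 0,"ay": 0,"az": 0,"grip": 60}
    - {"tx": 37.3,"ty": 2.5,"tz": 0,"ax": 0,"ay": 0,"az": 0,"grip": 60}
    - {"tx": 37.3,"ty": 2.5,"tz": 0,"ax": 0,"ay": 0,"az": 0,"grip": 60}
    - {"tx": 37.3,"ty": 2.5,"tz": 0,"ax": 0,"ay": 0,"az": 0,"grip": 60}
    - {"tx": 37.3,"ty": 2.5,"tz": 0,"ax": 0,"ay": 0,"az": 0,"grip": 60}
    - {"tx": 37.3,"ty": 2.5,"tz": 0,"ax": 0,"ay": 0,"az": 0,"grip": 60}
    - {"tx": 37.3,"ty": 2.5,"tz": 0,"ax": 0,"ay": 0,"az": 0,"grip": 60}
    - {"tx": 37.3,"ty": 2.5,"tz": 0,"ax": 0,"ay": 0,"az": 0,"grip": 60}
    - {"tx": 37.3,"ty": 2.5,"tz": 0,"ax": 0,"ay": 0,"az": 0,"grip": 60}
    - {"tx": 37.3,"ty": 2.5,"tz": 0,"ax": 0,"ay": 0,"az": 0,"grip": 60}
    - {"tx": 37.3,"ty": 2.5,"tz": 0,"ax": 0,"ay": 0,"az": 0,"grip": 60}
    - {"tx": 37.3,"ty": 2.5,"tz": 0,"ax": 0,"ay": 0,"az": 0,"grip": 60}
    - {"tx": 37.3,"ty": 2.5,"tz": 0,"ax": 0,"ay": 0,"az": 0,"grip": 60}
    - {"tx": 37.3,"ty": 2.5,"tz": 0,"ax": 0,"ay": 0,"az": 0,"grip": 60}
    - {"tx": 37.3,"ty": 2.5,"tz": 0,"ax": 0,"ay": 0,"az": 0,"grip": 60}

```text
t: 16.15
tool_pos: [0.4344, 0.3839, 0.1573]
orientation: [-1.955, -2.458, 0.005]
force: [0.5, 0.6, -0.4]
opening: 0.0714
```

Call:
step_arm:
  targets:
    - {"tx": 0,"ty": 0,"tz": 0,"ax": 0,"ay": 0,"az": 0.115,"grip": 60}
    - {"tx": 0,"ty": 0,"tz": 0,"ax": 0,"ay": 0,"az": 0.115,"grip": 60}
    - {"tx": 0,"ty": 0,"tz": 0,"ax": 0,"ay": 0,"az": 0.115,"grip": 60}
    - {"tx": 0,"ty": 0,"tz": 0,"ax": 0,"ay": 0,"az": 0.114,"grip": 60}
    - {"tx": 0,"ty": 0,"tz": 20,"ax": 0,"ay": 0,"az": 0,"grip": 60}
    - {"tx": 0,"ty": 0,"tz": 0,"ax": 0,"ay": 0,"az": 0,"grip": 60}

```text
t: 16.75
tool_pos: [0.4335, 0.3814, 0.135]
orientation: [-2.463, -1.949, 0.012]
force: [-1.2, 0.2, -0.8]
opening: 0.0711
```

```bash
python3 - <<'E'
from h import *
plan(.4362,.3830,.026,-13.3);tiltfix()
c=cam("top","b3.png");f=c["frame"].astype(np.float32)
cv2.imwrite("pics/b3z.png",cv2.resize(c["frame"][190:290,385:485],None,fx=6,fy=6,interpolation=3))
E
```

```text
cur yaw -13.28 world turn -0.02 az 0.0003
shift in present tool axes [  2.8   2.8 109. ] world [   2.7    1.6 -109. ] tilt 0.42
shift after turn [  2.8   2.8 109. ]
tiltfix ax,ay -0.0048 0.0056
```

View pics/b3z.png

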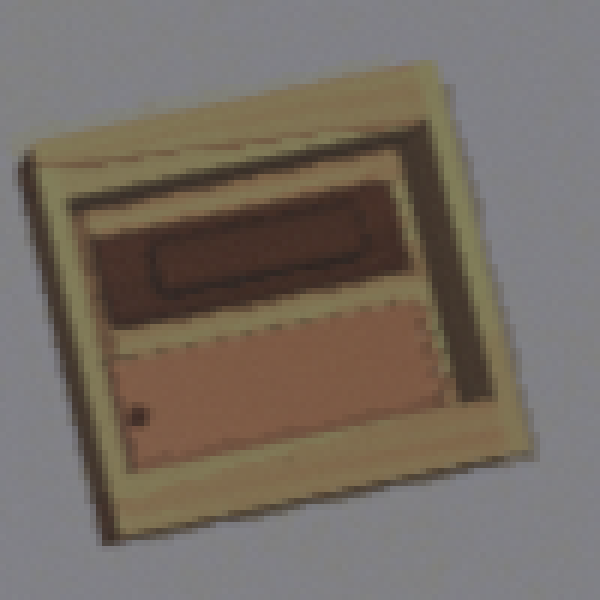

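```bash
python3 - <<'E'
from h import *
c=cam("top");f=c["frame"].astype(np.float32)
C=[np.array(x)/6+[384.6,189.6] for x in [(93,235),(388,182),(410,268),(110,328)]]
P,r=quad(f,C,w=1.5);W=[onz(c,*p,.032) for p in P];print([tobox(w).round(1).tolist() for w in W],tobox(np.mean(W,0)),r)
plan(.4362,.3830,.026,-13.3);tiltfix()
E
```

```text
[[67.6, -44.5], [-66.0, -43.9], [-66.5, -1.2], [68.9, -2.6]] [  0.98420426 -23.03744383] [np.float64(0.15319083975381248), np.float64(0.15591569965959542), np.float64(0.1210189383281847), np.float64(0.07348702254915959)]
cur yaw -13.27 world turn -0.03 az 0.0006
shift in present tool axes [  1.3   1.6 111.7] world [   1.5    0.7 -111.7] tilt 0.22
shift after turn [  1.3   1.6 111.7]
tiltfix ax,ay -0.0025 0.0029
```

Call:
step_arm:
  targets:
    - {"tx": 1,"ty": 1,"tz": 25,"ax": 0,"ay": 0,"az": 0,"grip": 60}
    - {"tx": 0,"ty": 0,"tz": 30,"ax": 0,"ay": 0,"az": 0,"grip": 60}
    - {"tx": 0,"ty": 0,"tz": 25,"ax": 0,"ay": 0,"az": 0,"grip": 60}
    - {"tx": 0,"ty": 0,"tz": 15,"ax": 0,"ay": 0,"az": 0,"grip": 60}
    - {"tx": 0,"ty": 0,"tz": 5,"ax": 0,"ay": 0,"az": 0,"grip": 60}
    - {"tx": 0,"ty": 0,"tz": 0,"ax": 0,"ay": 0,"az": 0,"grip": 60}
    - {"tx": 0,"ty": 0,"tz": 0,"ax": 0,"ay": 0,"az": 0,"grip": 60}

```text
t: 17.55
tool_pos: [0.438, 0.3845, 0.041]
orientation: [2.463, 1.95, 0.003]
force: [0.2, 0.3, 0.4]
opening: 0.0708
```

```bash
python3 - <<'E'
from h import *
plan(.4362,.3830,.027,-13.3);tiltfix()
s=cam("side","b4s.png")
cv2.imwrite("pics/b4z.png",cv2.resize(s["frame"][250:350,210:340],None,fx=5,fy=5,interpolation=3))
E
```

```text
cur yaw -13.28 world turn -0.02 az 0.0003
shift in present tool axes [-1.9 -1.4 14. ] world [ -1.8  -1.5 -14. ] tilt 0.12
shift after turn [-1.9 -1.4 14. ]
tiltfix ax,ay 0.0014 -0.0016
```

View pics/b4z.png

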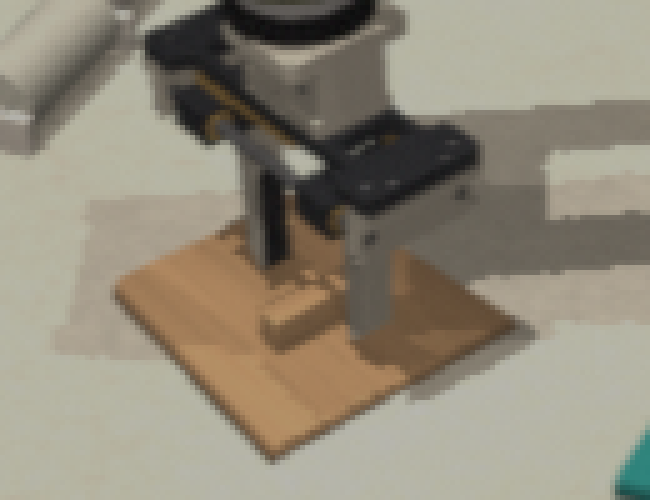

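The fingers straddle the batten at about (305,310) in the crop. Lowering a little more, then closing.

Call:
step_arm:
  squeeze: 30
  targets:
    - {"tx": -1.6,"ty": -1.2,"tz": 8,"ax": 0,"ay": 0,"az": 0,"grip": 60}
    - {"tx": 0,"ty": 0,"tz": 6,"ax": 0,"ay": 0,"az": 0,"grip": 60}
    - {"tx": 0,"ty": 0,"tz": 0,"ax": 0,"ay": 0,"az": 0,"grip": 255}
    - {"tx": 0,"ty": 0,"tz": 0,"ax": 0,"ay": 0,"az": 0,"grip": 255}
    - {"tx": 0,"ty": 0,"tz": 0,"ax": 0,"ay": 0,"az": 0,"grip": 255}
    - {"tx": 0,"ty": 0,"tz": 0,"ax": 0,"ay": 0,"az": 0,"grip": 255}
    - {"tx": 0,"ty": 0,"tz": 0,"ax": 0,"ay": 0,"az": 0,"grip": 255}
    - {"tx": 0,"ty": 0,"tz": 0,"ax": 0,"ay": 0,"az": 0,"grip": 255}
    - {"tx": 0,"ty": 0,"tz": 0,"ax": 0,"ay": 0,"az": 0,"grip": 255}
    - {"tx": 0,"ty": 0,"tz": 0,"ax": 0,"ay": 0,"az": 0,"grip": 255}
    - {"tx": 0,"ty": 0,"tz": 0,"ax": 0,"ay": 0,"az": 0,"grip": 255}

```text
t: 18.7
tool_pos: [0.4356, 0.3826, 0.0255]
orientation: [2.464, 1.949, 0.0]
force: [0.5, -0.4, 0.3]
opening: 0.0159
```

```bash
python3 - <<'E'
from h import *
plan(.4362,.3830,.027,-13.3);tiltfix();s=robot.read_state();print(s["opening"],s["force"])
E
```

```text
cur yaw -13.29 world turn -0.01 az 0.0002
shift in present tool axes [ 0.6  0.5 -1.5] world [0.6 0.4 1.5] tilt 0.01
shift after turn [ 0.6  0.5 -1.5]
tiltfix ax,ay 0.0001 -0.0
0.015894845330709225 [ 0.45340565 -0.3539546   0.28239064]
```

Call:
step_arm:
  targets:
    - {"tx": 0,"ty": 0,"tz": -15,"ax": 0,"ay": 0,"az": 0,"grip": 255}
    - {"tx": 0,"ty": 0,"tz": -30,"ax": 0,"ay": 0,"az": 0,"grip": 255}
    - {"tx": 0,"ty": 0,"tz": -35,"ax": 0,"ay": 0,"az": 0,"grip": 255}
    - {"tx": 0,"ty": 0,"tz": -20,"ax": 0,"ay": 0,"az": 0,"grip": 255}
    - {"tx": 0,"ty": 0,"tz": 0,"ax": 0,"ay": 0,"az": 0,"grip": 255}

```text
t: 19.2
tool_pos: [0.4377, 0.3842, 0.1304]
orientation: [2.463, 1.949, 0.011]
force: [0.7, 0.8, -2.4]
opening: 0.0159
```

```bash
python3 - <<'E'
from h import *
plan(*frombox(120,0),.125,-77.2);tiltfix();s=robot.read_state();print(s["opening"],s["force"])
s=cam("side","b5s.png")
cv2.imwrite("pics/b5z.png",cv2.resize(s["frame"][200:350,210:340],None,fx=4,fy=4,interpolation=3))
E
```

```text
cur yaw -13.29 world turn -63.91 az 1.1154
shift in present tool axes [-456.2  152.3    3.5] world [  43.4 -479.    -5.4] tilt 0.42
shift after turn [-63.9 476.7   3.5]
tiltfix ax,ay 0.0047 -0.0056
0.015939078517519367 [ 0.67438688  0.81049427 -2.35804768]
```

View pics/b5z.png

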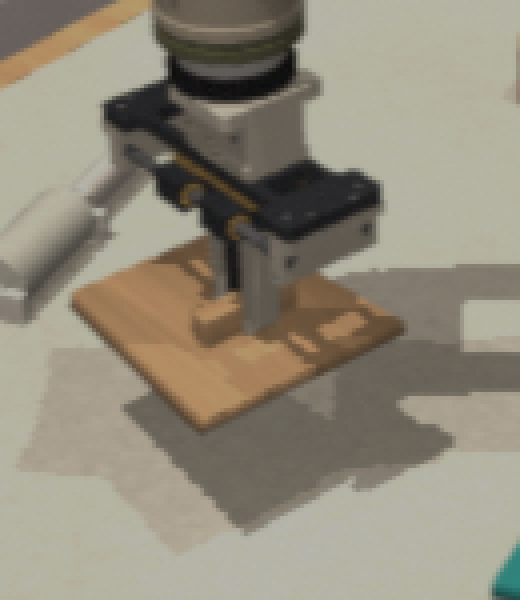

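Call:
step_arm:
  targets:
    - {"tx": -32.6,"ty": 10.9,"tz": 0,"ax": 0,"ay": 0,"az": 0,"grip": 255}
    - {"tx": -32.6,"ty": 10.9,"tz": 0,"ax": 0,"ay": 0,"az": 0,"grip": 255}
    - {"tx": -32.6,"ty": 10.9,"tz": 0,"ax": 0,"ay": 0,"az": 0,"grip": 255}
    - {"tx": -32.6,"ty": 10.9,"tz": 0,"ax": 0,"ay": 0,"az": 0,"grip": 255}
    - {"tx": -32.6,"ty": 10.9,"tz": 0,"ax": 0,"ay": 0,"az": 0,"grip": 255}
    - {"tx": -32.6,"ty": 10.9,"tz": 0,"ax": 0,"ay": 0,"az": 0,"grip": 255}
    - {"tx": -32.6,"ty": 10.9,"tz": 0,"ax": 0,"ay": 0,"az": 0,"grip": 255}
    - {"tx": -32.6,"ty": 10.9,"tz": 0,"ax": 0,"ay": 0,"az": 0,"grip": 255}
    - {"tx": -32.6,"ty": 10.9,"tz": 0,"ax": 0,"ay": 0,"az": 0,"grip": 255}
    - {"tx": -32.6,"ty": 10.9,"tz": 0,"ax": 0,"ay": 0,"az": 0,"grip": 255}
    - {"tx": -32.6,"ty": 10.9,"tz": 0,"ax": 0,"ay": 0,"az": 0,"grip": 255}
    - {"tx": -32.6,"ty": 10.9,"tz": 0,"ax": 0,"ay": 0,"az": 0,"grip": 255}
    - {"tx": -32.6,"ty": 10.9,"tz": 0,"ax": 0,"ay": 0,"az": 0,"grip": 255}
    - {"tx": -32.6,"ty": 10.9,"tz": 0,"ax": 0,"ay": 0,"az": 0,"grip": 255}

```text
t: 20.65
tool_pos: [0.4775, -0.0976, 0.1233]
orientation: [-2.461, -1.947, 0.003]
force: [0.3, -0.1, -2.8]
opening: 0.0163
```

Call:
step_arm:
  targets:
    - {"tx": 0,"ty": 0,"tz": 0,"ax": 0,"ay": 0,"az": 0.112,"grip": 255}
    - {"tx": 0,"ty": 0,"tz": 0,"ax": 0,"ay": 0,"az": 0.112,"grip": 255}
    - {"tx": 0,"ty": 0,"tz": 0,"ax": 0,"ay": 0,"az": 0.112,"grip": 255}
    - {"tx": 0,"ty": 0,"tz": 0,"ax": 0,"ay": 0,"az": 0.112,"grip": 255}
    - {"tx": 0,"ty": 0,"tz": 0,"ax": 0,"ay": 0,"az": 0.112,"grip": 255}
    - {"tx": 0,"ty": 0,"tz": 0,"ax": 0,"ay": 0,"az": 0.112,"grip": 255}
    - {"tx": 0,"ty": 0,"tz": 0,"ax": 0,"ay": 0,"az": 0.112,"grip": 255}
    - {"tx": 0,"ty": 0,"tz": 0,"ax": 0,"ay": 0,"az": 0.112,"grip": 255}
    - {"tx": 0,"ty": 0,"tz": 0,"ax": 0,"ay": 0,"az": 0.112,"grip": 255}
    - {"tx": 0,"ty": 0,"tz": 0,"ax": 0,"ay": 0,"az": 0.107,"grip": 255}
    - {"tx": 0,"ty": 0,"tz": 0,"ax": 0,"ay": 0,"az": 0,"grip": 255}
    - {"tx": 0,"ty": 0,"tz": 0,"ax": 0,"ay": 0,"az": 0,"grip": 255}

```text
t: 21.85
tool_pos: [0.4781, -0.0963, 0.1241]
orientation: [-3.12, -0.356, 0.004]
force: [-0.1, -0.0, -2.9]
opening: 0.0158
```

```bash
python3 - <<'E'
from h import *
c=cam("top","b6.png")
plan(*frombox(118,0),.082,-77.2);tiltfix();s=robot.read_state();print(s["opening"],s["force"])
s=cam("side","b6s.png")
cv2.imwrite("pics/b6z.png",np.hstack([cv2.resize(c["frame"][180:310,345:485],None,fx=2.8,fy=2.8,interpolation=3),cv2.resize(s["frame"][120:250,310:430],None,fx=2.8,fy=2.8,interpolation=3)]))
E
```

```text
cur yaw -77.01 world turn -0.19 az 0.0034
shift in present tool axes [ 3.   1.  42.3] world [  3.1  -0.3 -42.4] tilt 0.11
shift after turn [ 3.   1.  42.3]
tiltfix ax,ay -0.001 0.0016
0.015856457476574753 [ 0.29338368 -0.1760879  -2.49529253]
```

View pics/b6z.png

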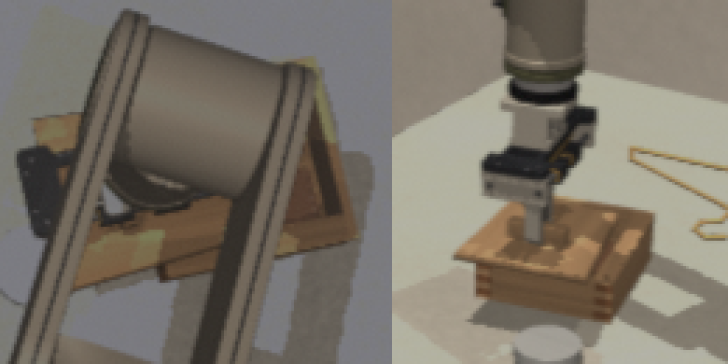

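Call:
step_arm:
  targets:
    - {"tx": 3,"ty": -7,"tz": 0,"ax": 0,"ay": 0,"az": 0.003,"grip": 255}
    - {"tx": 0,"ty": 0,"tz": 15,"ax": 0,"ay": 0,"az": 0,"grip": 255}
    - {"tx": 0,"ty": 0,"tz": 10,"ax": 0,"ay": 0,"az": 0,"grip": 255}
    - {"tx": 0,"ty": 0,"tz": 4,"ax": 0,"ay": 0,"az": 0,"grip": 255}
    - {"tx": 0,"ty": 0,"tz": 0,"ax": 0,"ay": 0,"az": 0,"grip": 255}
    - {"tx": 0,"ty": 0,"tz": 0,"ax": 0,"ay": 0,"az": 0,"grip": 255}

```text
t: 22.55
tool_pos: [0.4804, -0.0892, 0.0963]
orientation: [-3.122, -0.346, 0.001]
force: [1.0, -0.4, -2.6]
opening: 0.0156
```

```bash
python3 - <<'E'
from h import *
c=cam("top","b7.png")
plan(*frombox(126,0),.0805,-77.2);tiltfix();s=robot.read_state();print(s["opening"],s["force"])
s=cam("side","b7s.png")
cv2.imwrite("pics/b7z.png",np.hstack([cv2.resize(c["frame"][190:300,360:485],None,fx=3.,fy=3.,interpolation=3),cv2.resize(s["frame"][180:260,330:430],None,fx=4.125,fy=4.125,interpolation=3)]))
E
```

```text
cur yaw -77.35 world turn 0.15 az -0.0026
shift in present tool axes [-0.9 -0.6 16.2] world [ -1.    0.4 -16.2] tilt 0.02
shift after turn [-0.9 -0.6 16.2]
tiltfix ax,ay 0.0002 -0.0003
0.01599602853847763 [ 0.23190348  0.40001508 -2.42232595]
```

View pics/b7z.png

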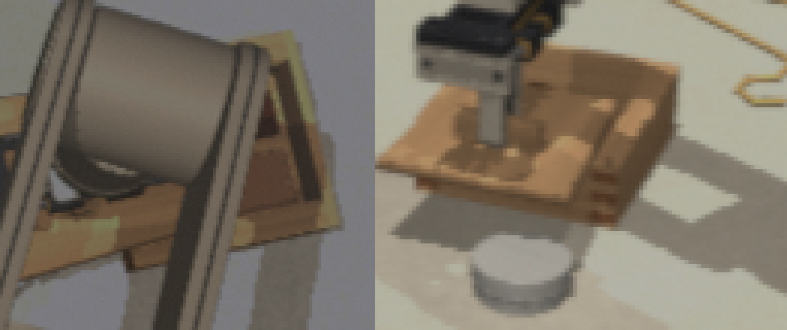

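Call:
step_arm:
  targets:
    - {"tx": -0.6,"ty": -0.6,"tz": 3,"ax": 0,"ay": 0,"az": -0.002,"grip": 255}
    - {"tx": 0,"ty": 0,"tz": 3,"ax": 0,"ay": 0,"az": 0,"grip": 255}
    - {"tx": 0,"ty": 0,"tz": 2,"ax": 0,"ay": 0,"az": 0,"grip": 255}
    - {"tx": 0,"ty": 0,"tz": 0,"ax": 0,"ay": 0,"az": 0,"grip": 255}

```text
t: 23.05
tool_pos: [0.4794, -0.0886, 0.088]
orientation: [-3.122, -0.349, 0.001]
force: [0.3, 0.6, -3.3]
opening: 0.0158
```

Call:
step_arm:
  targets:
    - {"tx": 0,"ty": 0,"tz": 2,"ax": 0,"ay": 0,"az": 0,"grip": 255}
    - {"tx": 0,"ty": 0,"tz": 2,"ax": 0,"ay": 0,"az": 0,"grip": 255}
    - {"tx": 0,"ty": 0,"tz": 2,"ax": 0,"ay": 0,"az": 0,"grip": 255}
    - {"tx": 0,"ty": 0,"tz": 0,"ax": 0,"ay": 0,"az": 0,"grip": 255}

```text
t: 23.45
tool_pos: [0.4794, -0.0886, 0.082]
orientation: [-3.122, -0.349, 0.001]
force: [-0.7, -0.6, -2.8]
opening: 0.0156
```

```bash
python3 - <<'E'
from h import *
plan(*frombox(126,0),.0795,-77.2);tiltfix();s=robot.read_state();print(s["opening"],s["force"],s["wrist_torque"])
E
```

```text
cur yaw -77.23 world turn 0.03 az -0.0006
shift in present tool axes [0.2 0.3 2.5] world [ 0.2 -0.3 -2.5] tilt 0.04
shift after turn [0.2 0.3 2.5]
tiltfix ax,ay -0.0003 0.0007
0.01556955614359376 [-0.68032635 -0.62818581 -2.79786686] [ 0.05026093  0.07985509 -0.00338752]
```

Call:
step_arm:
  targets:
    - {"tx": 0,"ty": 0,"tz": 1.5,"ax": 0,"ay": 0,"az": 0,"grip": 255}
    - {"tx": 0,"ty": 0,"tz": 0.7,"ax": 0,"ay": 0,"az": 0,"grip": 255}
    - {"tx": 0,"ty": 0,"tz": 0,"ax": 0,"ay": 0,"az": 0,"grip": 255}

```text
t: 23.75
tool_pos: [0.4797, -0.0887, 0.0801]
orientation: [-3.122, -0.349, 0.0]
force: [-0.0, -0.5, -2.3]
opening: 0.0155
```

Call:
step_arm:
  targets:
    - {"tx": 0,"ty": 10,"tz": 0,"ax": 0,"ay": 0,"az": 0,"grip": 255}
    - {"tx": 0,"ty": 10,"tz": 0,"ax": 0,"ay": 0,"az": 0,"grip": 255}
    - {"tx": 0,"ty": 10,"tz": 0,"ax": 0,"ay": 0,"az": 0,"grip": 255}
    - {"tx": 0,"ty": 10,"tz": 0,"ax": 0,"ay": 0,"az": 0,"grip": 255}
    - {"tx": 0,"ty": 0,"tz": 0,"ax": 0,"ay": 0,"az": 0,"grip": 255}

```text
t: 24.25
tool_pos: [0.4889, -0.1294, 0.0804]
orientation: [3.122, 0.347, 0.0]
force: [0.5, -1.0, -3.3]
opening: 0.0158
```

```bash
python3 - <<'E'
from h import *
plan(*frombox(26.5,0),.0795,-77.2);tiltfix();s=robot.read_state();print(s["opening"],s["force"],s["wrist_torque"])
E
```

```text
cur yaw -77.33 world turn 0.13 az -0.0022
shift in present tool axes [ 0.1 58.   0.9] world [ 12.8 -56.6  -0.9] tilt 0.04
shift after turn [-0.1 58.   0.9]
tiltfix ax,ay 0.0006 -0.0002
0.01575229061038125 [ 0.50499685 -1.02432566 -3.34785328] [ 0.0852934  -0.01028297 -0.02508273]
```

Call:
step_arm:
  targets:
    - {"tx": 0,"ty": 8,"tz": 0.3,"ax": 0,"ay": 0,"az": -0.001,"grip": 255}
    - {"tx": 0,"ty": 8,"tz": 0.2,"ax": 0,"ay": 0,"az": 0,"grip": 255}
    - {"tx": 0,"ty": 8,"tz": 0,"ax": 0,"ay": 0,"az": 0,"grip": 255}
    - {"tx": 0,"ty": 8,"tz": 0,"ax": 0,"ay": 0,"az": 0,"grip": 255}
    - {"tx": 0,"ty": 0,"tz": 0,"ax": 0,"ay": 0,"az": 0,"grip": 255}

```text
t: 24.75
tool_pos: [0.496, -0.1601, 0.0799]
orientation: [3.122, 0.349, 0.001]
force: [0.2, -0.2, -3.3]
opening: 0.016
```

```bash
python3 - <<'E'
from h import *
plan(*frombox(26.5,0),.0795,-77.2);tiltfix();s=robot.read_state();print(s["opening"],s["force"],s["wrist_torque"])
E
```

```text
cur yaw -77.23 world turn 0.03 az -0.0005
shift in present tool axes [-0.1 26.5  0.4] world [  5.7 -25.9  -0.4] tilt 0.03
shift after turn [-0.1 26.5  0.4]
tiltfix ax,ay 0.0005 -0.0003
0.015995409527817955 [ 0.16489491 -0.19365597 -3.34193073] [0.06986882 0.02011073 0.01455687]
```

Call:
step_arm:
  targets:
    - {"tx": 0,"ty": 7,"tz": 0.3,"ax": 0,"ay": 0,"az": 0,"grip": 255}
    - {"tx": 0,"ty": 6,"tz": 0,"ax": 0,"ay": 0,"az": 0,"grip": 255}
    - {"tx": 0,"ty": 5,"tz": 0,"ax": 0,"ay": 0,"az": 0,"grip": 255}
    - {"tx": 0,"ty": 0,"tz": 0,"ax": 0,"ay": 0,"az": 0,"grip": 255}

```text
t: 25.15
tool_pos: [0.4997, -0.1772, 0.0794]
orientation: [3.122, 0.35, -0.0]
force: [0.2, -1.7, -2.4]
opening: 0.0157
```

```bash
python3 - <<'E'
from h import *
plan(*frombox(26.5,0),.0795,-77.2);s=robot.read_state();print(s["opening"],s["force"],s["wrist_torque"])
E
```

```text
cur yaw -77.2 world turn 0.0 az -0.0001
shift in present tool axes [-0.   9.  -0.1] world [ 2.  -8.8  0.1] tilt 0.02
shift after turn [-0.   9.  -0.1]
0.01571904349157178 [ 0.15271236 -1.72063076 -2.40866192] [-0.063017    0.04255073 -0.05872891]
```

Call:
step_arm:
  targets:
    - {"tx": 0,"ty": 2,"tz": 0,"ax": 0,"ay": 0,"az": 0,"grip": 255}
    - {"tx": 0,"ty": 2,"tz": 0,"ax": 0,"ay": 0,"az": 0,"grip": 255}
    - {"tx": 0,"ty": 0,"tz": 0,"ax": 0,"ay": 0,"az": 0,"grip": 255}

```text
t: 25.45
tool_pos: [0.5002, -0.1798, 0.0795]
orientation: [-3.121, -0.351, 0.001]
force: [-3.9, 3.4, 2.2]
opening: 0.0158
```

```bash
python3 - <<'E'
from h import *
plan(*frombox(26.5,0),.0795,-77.2);s=robot.read_state();print(s["opening"],s["force"],s["wrist_torque"])
E
```

```text
cur yaw -77.17 world turn -0.03 az 0.0006
shift in present tool axes [ 0.2  6.3 -0. ] world [ 1.6 -6.1  0. ] tilt 0.09
shift after turn [ 0.2  6.3 -0. ]
0.015784578998756293 [-3.90185371  3.4002258   2.21068419] [ 0.56945026  0.55776104 -0.09058966]
```

Call:
step_arm:
  targets:
    - {"tx": -0.6,"ty": 0,"tz": 0,"ax": 0,"ay": 0,"az": 0,"grip": 255}
    - {"tx": 0,"ty": 1.5,"tz": 0,"ax": 0,"ay": 0,"az": 0,"grip": 255}
    - {"tx": 0,"ty": 1.5,"tz": 0,"ax": 0,"ay": 0,"az": 0,"grip": 255}
    - {"tx": 0,"ty": 0,"tz": 0,"ax": 0,"ay": 0,"az": 0,"grip": 255}

```text
t: 25.85
tool_pos: [0.5006, -0.1836, 0.0795]
orientation: [-3.122, -0.351, 0.0]
force: [-2.1, 2.1, -0.6]
opening: 0.0157
```

```bash
python3 - <<'E'
from h import *
plan(*frombox(26.5,0),.0795,-77.2);s=robot.read_state();print(s["opening"],s["force"],s["wrist_torque"])
E
```

```text
cur yaw -77.18 world turn -0.02 az 0.0003
shift in present tool axes [ 0.5  2.6 -0. ] world [ 1.1 -2.4  0. ] tilt 0.01
shift after turn [ 0.5  2.6 -0. ]
0.01570019417039384 [-2.06535301  2.06961724 -0.55790856] [ 0.36918518  0.28941572 -0.04123501]
```

Call:
step_arm:
  targets:
    - {"tx": -0.3,"ty": 1,"tz": 0,"ax": 0,"ay": 0,"az": 0,"grip": 255}
    - {"tx": 0,"ty": 1,"tz": 0,"ax": 0,"ay": 0,"az": 0,"grip": 255}
    - {"tx": 0,"ty": 0,"tz": 0,"ax": 0,"ay": 0,"az": 0,"grip": 255}

```text
t: 26.15
tool_pos: [0.501, -0.1858, 0.0795]
orientation: [3.122, 0.35, 0.001]
force: [0.4, -0.2, -1.2]
opening: 0.0154
```

```bash
python3 - <<'E'
from h import *
plan(*frombox(26.5,0),.0795,-77.2);s=robot.read_state();print(s["opening"],s["force"],s["wrist_torque"])
E
```

```text
cur yaw -77.19 world turn -0.01 az 0.0002
shift in present tool axes [ 0.7  0.3 -0. ] world [ 0.7 -0.2  0. ] tilt 0.04
shift after turn [ 0.7  0.3 -0. ]
0.015426419262185357 [ 0.38648674 -0.18912845 -1.17468765] [ 0.1267517  -0.01529805 -0.06301098]
```

Call:
step_arm:
  targets:
    - {"tx": 0,"ty": 1,"tz": 0,"ax": 0,"ay": 0,"az": 0,"grip": 255}
    - {"tx": 0,"ty": 0,"tz": 0,"ax": 0,"ay": 0,"az": 0,"grip": 255}

```text
t: 26.35
tool_pos: [0.5011, -0.1862, 0.0795]
orientation: [-3.121, -0.351, -0.0]
force: [0.1, 4.7, -0.4]
opening: 0.016
```

Call:
step_arm:
  targets:
    - {"tx": 0,"ty": 1,"tz": 0,"ax": 0,"ay": 0,"az": 0,"grip": 255}
    - {"tx": 0,"ty": 0,"tz": 0,"ax": 0,"ay": 0,"az": 0,"grip": 255}

```text
t: 26.55
tool_pos: [0.5011, -0.1862, 0.0795]
orientation: [-3.12, -0.351, 0.001]
force: [-1.3, 7.5, 2.8]
opening: 0.0158
```

```bash
python3 - <<'E'
from h import *
plan(*frombox(26.5,0),.0795,-77.2);s=robot.read_state();print(s["opening"],s["force"],s["wrist_torque"])
E
```

```text
cur yaw -77.16 world turn -0.04 az 0.0006
shift in present tool axes [ 0.7 -0.1 -0. ] world [0.6 0.3 0. ] tilt 0.13
shift after turn [ 0.7 -0.1 -0. ]
0.015836405170455013 [-1.31375822  7.50454475  2.82629016] [ 1.33950415  0.29734808 -0.09109721]
```

Call:
step_arm:
  targets:
    - {"tx": 0,"ty": 1,"tz": 0,"ax": 0,"ay": 0,"az": 0,"grip": 255}
    - {"tx": 0,"ty": 1,"tz": 0,"ax": 0,"ay": 0,"az": 0,"grip": 255}
    - {"tx": 0,"ty": 0,"tz": 0,"ax": 0,"ay": 0,"az": 0,"grip": 255}

```text
t: 26.85
tool_pos: [0.5012, -0.1863, 0.0795]
orientation: [-3.116, -0.351, 0.002]
force: [-4.8, 18.0, 9.2]
opening: 0.0157
```

```bash
python3 - <<'E'
from h import *
plan(*frombox(26.5,0),.0795,-77.2);s=robot.read_state();print(s["opening"],s["force"],s["wrist_torque"])
E
```

```text
cur yaw -77.14 world turn -0.06 az 0.0011
shift in present tool axes [ 0.6 -0.2 -0. ] world [0.6 0.4 0. ] tilt 0.32
shift after turn [ 0.6 -0.2 -0. ]
0.01574410647331557 [-4.80711849 18.03062778  9.18823156] [ 2.84115364  0.75052674 -0.12796251]
```

Call:
step_arm:
  targets:
    - {"tx": 0,"ty": 1.5,"tz": 0,"ax": 0,"ay": 0,"az": 0,"grip": 255}
    - {"tx": 0,"ty": 1.5,"tz": 0,"ax": 0,"ay": 0,"az": 0,"grip": 255}
    - {"tx": 0,"ty": 0,"tz": 0,"ax": 0,"ay": 0,"az": 0,"grip": 255}

```text
t: 27.15
tool_pos: [0.5012, -0.1865, 0.0793]
orientation: [-3.111, -0.352, 0.004]
force: [-8.6, 31.3, 17.1]
opening: 0.016
```

```bash
python3 - <<'E'
from h import *
plan(*frombox(26.5,0),.0795,-77.2);s=robot.read_state();print(s["opening"],s["force"],s["wrist_torque"])
E
```

```text
cur yaw -77.1 world turn -0.1 az 0.0018
shift in present tool axes [ 0.6 -0.4 -0.2] world [0.5 0.5 0.2] tilt 0.62
shift after turn [ 0.6 -0.4 -0.2]
0.0159798862036656 [-8.57588636 31.26197507 17.12239862] [ 5.14224969  1.45889485 -0.0215111 ]
```

Call:
step_arm:
  targets:
    - {"tx": 0,"ty": -2.5,"tz": 0,"ax": 0,"ay": 0,"az": 0,"grip": 255}
    - {"tx": 0,"ty": -2.5,"tz": 0,"ax": 0,"ay": 0,"az": 0,"grip": 255}
    - {"tx": 0,"ty": 0,"tz": 0,"ax": 0,"ay": 0,"az": 0,"grip": 255}

```text
t: 27.45
tool_pos: [0.5011, -0.1863, 0.0794]
orientation: [-3.12, -0.352, 0.0]
force: [-2.5, 8.0, 2.1]
opening: 0.0158
```

```bash
python3 - <<'E'
from h import *
plan(*frombox(26.5,0),.0795,-77.2);s=robot.read_state();print(s["opening"],s["force"],s["wrist_torque"])
E
```

```text
cur yaw -77.15 world turn -0.05 az 0.001
shift in present tool axes [ 0.6 -0.2 -0.1] world [0.6 0.4 0.1] tilt 0.08
shift after turn [ 0.6 -0.2 -0.1]
0.015801002694641804 [-2.53722706  7.96444326  2.06138091] [ 1.64387537  0.22353283 -0.01940662]
```

Residual push is about 8 N. I'll open while still pushing lightly, then rise and look.

Call:
step_arm:
  targets:
    - {"tx": 0,"ty": -0.8,"tz": 0,"ax": 0,"ay": 0,"az": 0,"grip": 255}
    - {"tx": 0,"ty": 0,"tz": 0,"ax": 0,"ay": 0,"az": 0,"grip": 140}
    - {"tx": 0,"ty": 0,"tz": 0,"ax": 0,"ay": 0,"az": 0,"grip": 140}
    - {"tx": 0,"ty": 0,"tz": 0,"ax": 0,"ay": 0,"az": 0,"grip": 140}
    - {"tx": 0,"ty": 0,"tz": 0,"ax": 0,"ay": 0,"az": 0,"grip": 140}
    - {"tx": 0,"ty": 0,"tz": -20,"ax": 0,"ay": 0,"az": 0,"grip": 140}
    - {"tx": 0,"ty": 0,"tz": -35,"ax": 0,"ay": 0,"az": 0,"grip": 140}
    - {"tx": 0,"ty": 0,"tz": -25,"ax": 0,"ay": 0,"az": 0,"grip": 140}
    - {"tx": 40,"ty": -20,"tz": 0,"ax": 0,"ay": 0,"az": 0,"grip": 140}
    - {"tx": 0,"ty": -40,"tz": 0,"ax": 0,"ay": 0,"az": 0,"grip": 140}
    - {"tx": 0,"ty": -40,"tz": 0,"ax": 0,"ay": 0,"az": 0,"grip": 140}
    - {"tx": 0,"ty": -40,"tz": 0,"ax": 0,"ay": 0,"az": 0,"grip": 140}
    - {"tx": 0,"ty": -40,"tz": 0,"ax": 0,"ay": 0,"az": 0,"grip": 140}
    - {"tx": 0,"ty": -40,"tz": 0,"ax": 0,"ay": 0,"az": 0,"grip": 140}

```text
t: 28.85
tool_pos: [0.4908, 0.038, 0.1596]
orientation: [3.122, 0.35, 0.001]
force: [0.7, 0.3, 0.1]
opening: 0.0419
```

```bash
python3 - <<'E'
from h import *
c=cam("top","d1.png");s=cam("side","d1s.png")
cv2.imwrite("pics/d1z.png",np.hstack([cv2.resize(c["frame"][190:290,385:485],None,fx=4,fy=4,interpolation=3),cv2.resize(s["frame"][160:260,320:420],None,fx=4,fy=4,interpolation=3)]))
st=robot.read_state();print(st["tool_pos"],st["force"],st["opening"])
E
```

```text
[0.49029864 0.04046975 0.15947999] [-0.87517954 -0.20639284 -0.37440349] 0.04193785427138829
```

View pics/d1z.png

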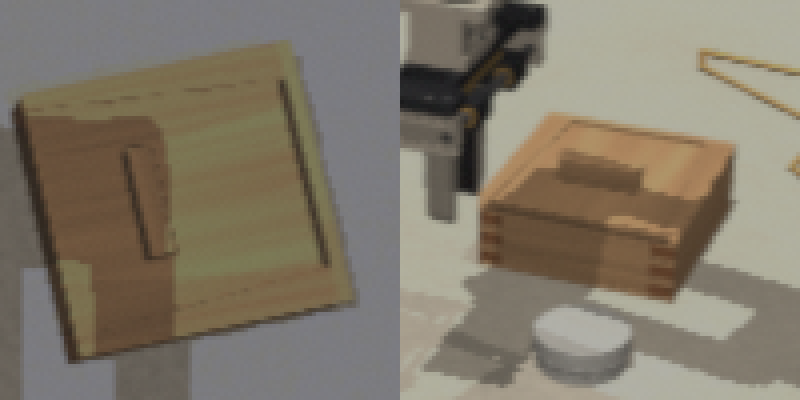

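```bash
python3 - <<'E'
from h import *
f=cv2.imread("pics/d1.png");s=cv2.imread("pics/d1s.png")
a=cv2.convertScaleAbs(cv2.resize(f[208:285,384:424],None,fx=7,fy=7,interpolation=cv2.INTER_CUBIC),alpha=1.9)
b=cv2.resize(s[185:240,335:405],None,fx=7,fy=7,interpolation=cv2.INTER_CUBIC)
h=max(a.shape[0],b.shape[0]);pad=lambda x:np.pad(x,((0,h-x.shape[0]),(0,0),(0,0)))
cv2.imwrite("pics/d2z.png",np.hstack([pad(a),pad(b)]))
c=cam("top");F=c["frame"].astype(np.float32)
# gap line narrow end and batten long edges
off=np.array([385,190])
for n,p,q,z in [("gap",(282,82),(325,265),.060),("batten +x edge",(123,150),(150,256),.086)]:
    l=fitline(F,np.array(p)/4+off-.4,np.array(q)/4+off-.4,w=2)
    for e in (p,q):
        v=e[1]/4+off[1]-.4;pt=l[0]+l[1]*(v-l[0][1])/l[1][1];print(n,tobox(onz(c,*pt,z)).round(1),l[2].round(2))
E
```

```text
gap [-81.5 -59.3] 0.12
gap [-81.3  60.4] 0.12
batten +x edge [ 33.1 -34.2] 0.12
batten +x edge [33.2 33.7] 0.12
```

View pics/d2z.png

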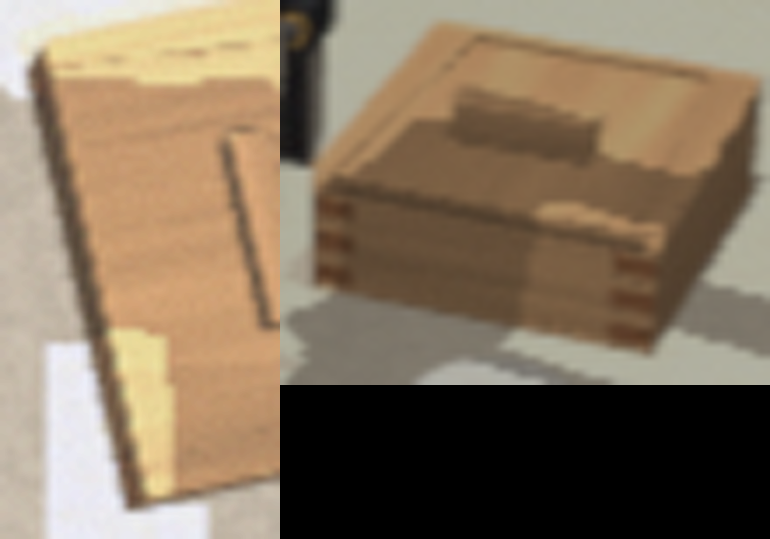

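```bash
python3 - <<'E'
from h import *
print(robot.close_job(),robot.read_state()["t"])
E
```

```text
the job is handed in; nothing more can be done
the job is handed in; nothing more can be done
```

The box is packed and shut, and I handed the job in at about 29 s of the 72 s allowed. No verdict is reported, so what follows is my own measurements.

- **Panels:** I pushed the stack square against the +y wall with the open fingers, up to about 13 N. Afterwards the stack's edge was about 1.7 mm from flush and turned about 0.7°, once I corrected for a camera bias of roughly 1.6 mm. That is inside the limits.
- **Brush:** It was released bristles down at box x ≈ 1 mm, y ≈ −23 mm, and looked upright in the last view before the lid covered it. I could not check it again after that.
- **Lid:** It slid in narrow end first. It rubbed the −y flank slightly 6 mm before home, so I shifted it 0.9 mm sideways. It was then pushed until it bound and wedged with about 32 N, more than the 10–20 N described. After release, the batten measured about x = 25 mm, y = 0, with no visible turn, and the end looks flush in both views.

**Checks that disagreed or could not be made:**
- The box's position along x is uncertain by about 1.5–2 mm. The top-view fit gave a box length of 178 mm instead of 174 mm.
- The line fitted to the gap at the lid's narrow end came out at −81 mm, while about −76 mm was expected. I put this down to shadow.
- I could not measure how hard the lid presses on the runners once released. I infer it from the wedging push.

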